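# Put the full box back on the sloped display shelf and close the drop front

### The job

Slide the white box of refill rolls off the lowered front of the display unit into the gap on its sloped shelf, without lifting or tipping it, until it sits flat and square on the slope, wholly behind the shelf's front edge. Do not shift the carton or the small box on either side. Then swing the clear front up by its bar, fully home against its stop, and let go.

Things in the scene. Friction and masses are not known exactly. Their poses are not given: they have to be found in the camera images.
- shelf: Sloped wooden shelf of the fixed display unit. Origin: middle of its front edge, on top, 100 mm above the table. x runs to the back of the unit, 10 degrees (0.175 rad) downhill; y level along the front edge; z square to the slope. Clear surface 115 mm deep, 440 mm wide, then a back board 40 mm high. The box belongs on its centre line: box centre at x 0.050 to 0.065, y about 0, z 0.035
- gate_hinge (a point): Middle of the drop front's hinge axis, 3 mm in front of the shelf's front edge and 99 mm above the table; the axis lies level along the shelf's y
- gate (a joint): Angle of the drop front, a clear sheet in an aluminium frame, 420 mm wide, 130 mm from hinge to free edge, 5 mm thick. 0 = lowered and level (at the start; upper side 101.5 mm above the table); grows as it swings up; 1.745 rad = up against its stop, leaning 10 degrees past upright to the back. A stiff hinge (about 5 N at the bar) holds it where it is left
- gate_bar (a point): Middle of the drop front's handle: a round steel bar 12 mm thick, 180 mm long, parallel to the hinge and 185 mm from its axis, on two brackets 170 mm apart, free all round between them. The open gap between the bar and the front's free edge is 49 mm wide: room for a finger of a part-opened gripper. It moves with the drop front
- box_center (a point): Centre (half-way up) of the open white box packed tight with three refill rolls: 100 mm deep (its x), 150 mm wide (its y), 70 mm high; the top roll reaches 85 mm above its underside; 0.35 to 0.7 kg. It starts on the lowered front, up to 50 mm to one side of the gap's middle and up to 0.2 rad askew; its x points towards the shelf
- carton_center (a point): Centre of the closed brown carton on the slope at the left (+y) of the gap: 95 x 95 mm, 65 mm high, loose. Must stay where it is
- small_box_center (a point): Centre of the small open white box holding upright rolls, on the slope at the right (-y) of the gap: 95 x 95 mm, 65 mm high (its rolls reach 80 mm above its underside), loose. Must stay where it is. The gap between it and the carton is 185 to 215 mm
Not all that is in view belongs to the job. Leave any purple or red look-alike of the part that bears box_center alone.

How it is judged:
On the way, in this order (a step that is already met when the one before it is completed fails the run):
1. the box is on the slope in the gap (x of box_center in the frame of shelf above 0.04 m and z of box_center in the frame of shelf below 0.045 m and angle between the z axis of box_center and the z axis of shelf, either way round below 0.08 rad), for 0.2 s.
2. the drop front is fully up (value of joint gate above 1.68 rad), for 0.2 s.
At the end, for the whole second after the job is handed in: The box stands at rest flat on the slope (within 0.05 rad), square to it (within 0.12 rad), in the gap (within 45 mm of the shelf's middle) and wholly behind the front edge (centre 46 to 70 mm behind it), and the drop front is up at 1.68 rad or more of its 1.745 (x of box_center in the frame of shelf between 0.046 and 0.07 m and y of box_center in the frame of shelf between -0.045 and 0.045 m and z of box_center in the frame of shelf between 0.03 and 0.04 m and angle between the z axis of box_center and the z axis of shelf, either way round below 0.05 rad and angle between the x axis of box_center and the x axis of shelf, either way round below 0.12 rad and value of joint gate above 1.68 rad and linear speed of box below 0.02 m/s); the robot touches nothing.
It fails at once if the box is lifted (its centre more than about 40 mm above where it started) (height (world z) of box_center above 0.176 m).
It fails at once if the box is tipped by more than 0.4 rad (angle between box_center's own z axis and vertical above 0.4 rad).
It fails at once if the carton beside the gap is shifted by more than 15 mm (distance of carton_center from where it was at the start of the episode above 0.015 m).
It fails at once if the small box beside the gap is shifted by more than 15 mm (distance of small_box_center from where it was at the start of the episode above 0.015 m).
It also fails if it takes over 72 s, if anything falls off the work surface, if the arm or the gripper's body presses on something with over 40 N, if the wrist force passes 120 N, or if a joint passes its speed limit or range.

### The arm

A 6-joint arm with a two-finger parallel gripper is mounted at the origin on the work surface. World frame = base frame: x ahead of the robot, y to its left, z up, the work surface at z = 0. Lengths are in m, angles in rad, forces in N, time in s.
With the tool pointing down it reaches from about 0.3 to 0.775 m from the base axis. Payload 14.6 kg.
Tool frame: the origin (TCP) lies at the very end of the fingers, on their centre line; the grasp point (between the pads) lies ctrl.grasp_offset behind it (ctrl.grasp_offset is the distance from the TCP to the grasp point, in m); z points along the fingers, y is the direction in which the jaws open and shut (so a half turn about z gives the same grasp; the last joint's range is limited). The gripper opens to 94 mm and grips with 3 to 60 N. Pads are 16 mm wide; open, the fingers measure 119 mm over their backs; the gripper's body (75 mm by 177 mm) begins 78 mm behind the grasp point.
Start: joints at [1.067, 0.3, 1.521, -0, 1.321, -0.067], TCP at [0.233, 0.498, 0.205] pointing down, gripper open.
Joint ranges: [-3.03, 3.03], [-0.79, 2.21], [0.23, 2.52], [-1.04, 4.18], [0, 3.07], [-2.55, 2.55]. Speed limits (rad/s): [2.22, 2.22, 2.57, 3.14, 3.14, 3.14].

### API

Orientations are given as [roll, pitch, yaw] about the fixed x, y, z axes, in that order (R = Rz(yaw) Ry(pitch) Rx(roll)).
In Python, from station import ctrl gives the robot as it stands. The module is installed in compiled form; this text tells all that it offers.
- The arm moves only by the tool carry_out, never from a script. Its argument "deltas" is a list of rows, each an object of numbers: "x", "y", "z": the shift along the tool's x, y, z in units of 0.02 m (1.0 is 0.02 m); "wx", "wy", "wz": the turn, a rotation vector about the tool's x, y, z in units of 0.08 rad (1.0 is 0.08 rad); "jaw": the opening in per cent of the stroke, from 0 (shut) to 100 (fully open). A call has 1 to 12 rows; each row shifts and turns the commanded pose from where the row before left it, along the tool's axes as they then stand; what a row does not reach is not made up. A row lasts 1/12 s, in which the tool goes at most 41.7 mm and 7.16 degrees, less where a joint would pass 70% of its speed; a pose out of reach is approached as far as the arm can. A call with a number of a shift or a turn outside -1 to 1 is refused whole. A call with a gripper value outside its range is refused whole. The fingers move at their own pace and stop on an object; "squeeze" is the grip in N (left out, the last holds). Time passes only in rows, so rows that do not move let the fingers close. It gives the time, the measured TCP pose, the force and the opening at its end, in the units of the state.
- ctrl.get_obs(): the state, without advancing time (a new reading comes with each control period).
- ctrl.camera(name): name is "side" or "top" or "wrist"; returns the picture (400x640x3 uint8, blue, green, red); there is no depth.
- ctrl.camera_params(name): a dict with "mtx" (3x3 intrinsics, pixels), "origin" and "attitude" of the camera in the world. Camera axes: x right, y down, z forward; pixel columns grow to the right and rows downward; lengths in m; the calibration is good to about 2 mm. A picture is of the moment at which its call begins: read the wrist's pose just before it. camera_params takes no time and is no camera call; for the wrist camera it gives the pose at the moment of the call.
- ctrl.hand_in(): hands the job in, once; it reports no verdict.
Trained networks look in the newest picture that a camera, given by its name, has taken for a name from the list of things; names that differ only in an ending like _2 or _b are one class to them, and where a whole thing is asked for, a point or a joint stands for the part that bears it (a point fixed in the world has none). Each returns a list of dicts, best first, with "conf" (0 to 1); they miss things now and then, are a little off and sometimes report something else, mostly with a low value. They report only what shows in the picture. A call takes as long as a camera call. They do not tell look-alikes from the thing itself.
- ctrl.boxes_of(camera, label): "rect" ([left, top, right, bottom] in pixels, round what is visible of it).
- ctrl.mark_of(camera, label): "position" ([row, column] in pixels: a listed point, or the origin of a listed thing).
The state is a dict: "time_s": time; "qpos": joint angles; "joint_vel": joint speeds; "tau": joint torques, N m; "ee_pos": TCP position; "eef_rot": TCP orientation; "force": force on the tool from outside, world axes, zero at the start; "moment": the same for the moment, N m; "grip_width": finger opening in m.
Only numpy, scipy, OpenCV 4.12 (cv2) and the standard library are available. Lean on these libraries where they do the work, as an engineer would, in place of code of your own. Each camera call takes 0.05 s, during which the arm holds its last target.

## Working session

There is one attempt and no reset: what is moved stays moved. The work goes in short steps, Python scripts to look and compute and a tool call to move; the robot and the scene stay as the last step left them, time stands still between calls to the robot, and variables do not carry over. Pictures are saved under pics/ and viewed, and the job is handed in when it is done.

Besides the shell and the picture viewer there is one more tool, called after "Call:" by a JSON object that holds its "op" and its "data". carry_out: Moves the arm, as the interface text tells. Its arguments: {"type":"object","properties":{"deltas":{"type":"array"},"squeeze":{"type":"number"}},"required":["deltas"]}

```bash
mkdir -p pics
python3 - <<'E'
from station import ctrl
import cv2
print(ctrl.get_obs(), ctrl.grasp_offset)
for c in ["side","top"]:
    im=ctrl.camera(c); cv2.imwrite(f"pics/{c}0.png",im)
    p=ctrl.camera_params(c); print(c,p)
    for l in ["box_center","carton_center","small_box_center","gate_bar","gate_hinge","shelf"]:
        print(l,[(d['position'],round(d['conf'],2)) for d in ctrl.mark_of(c,l)][:3])
print(ctrl.get_obs()['time_s'])
E
```

```text
{'time_s': 0.0, 'qpos': array([ 1.06740962e+00,  3.00467430e-01,  1.52159752e+00, -6.79357402e-06,
        1.32068976e+00, -6.65924225e-02]), 'joint_vel': array([-0.00036046,  0.00026293,  0.00060241, -0.00247427,  0.00104192,
       -0.0007149 ]), 'tau': array([-3.72987139e-03, -5.31815314e+01, -3.52731693e+01,  7.07150227e-02,
        2.44842254e-02, -1.83435782e-04]), 'ee_pos': array([0.23254153, 0.49812688, 0.20488139]), 'eef_rot': array([-3.14043273e+00, -7.07615419e-05,  2.70480001e+00]), 'force': array([ 0.53128066, -0.0516848 ,  0.61819579]), 'moment': array([-0.01286724,  0.00523247, -0.03601918]), 'grip_width': 0.09404492442167654} 0.0188
side {'mtx': array([[485.26217659,   0.        , 316.16840066],
       [  0.        , 485.26217659, 196.2876784 ],
       [  0.        ,   0.        ,   1.        ]]), 'origin': array([ 0.12351101, -0.89489715,  0.84425882]), 'attitude': array([-2.17375598, -0.01953894, -0.31099179])}
box_center [([296.7, 290.9], 0.7), ([185.9, 206.9], 0.68), ([192.8, 354.4], 0.55)]
carton_center [([165.0, 376.6], 0.92)]
small_box_center [([222.3, 436.9], 0.55)]
gate_bar [([219.0, 318.7], 0.8)]
gate_hinge [([204.5, 383.4], 0.73)]
shelf [([205.0, 382.8], 0.57)]
top {'mtx': array([[387.60113416,   0.        , 323.99480187],
       [  0.        , 387.60113416, 200.31983063],
       [  0.        ,   0.        ,   1.        ]]), 'origin': array([0.35151093, 0.07244027, 1.18736099]), 'attitude': array([-3.03152348,  0.02778645, -1.58681942])}
box_center [([296.2, 228.9], 0.89), ([168.3, 338.3], 0.88), ([255.1, 408.7], 0.61)]
carton_center [([130.1, 289.6], 0.73)]
small_box_center [([116.1, 397.2], 0.93)]
gate_bar [([211.9, 355.7], 0.81), ([147.6, 345.6], 0.3)]
gate_hinge [([146.7, 344.5], 0.72)]
shelf [([144.8, 345.1], 0.56)]
0.7
```

View pics/side0.png

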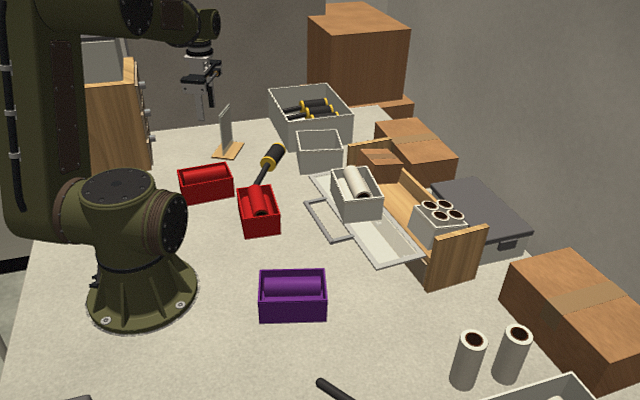

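View pics/top0.png

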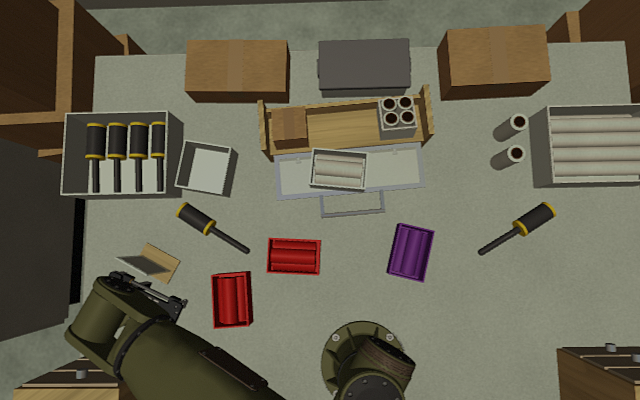

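```bash
cat > h.py <<'E'
import numpy as np, cv2
from station import ctrl
from scipy.spatial.transform import Rotation as R
def ray(c,rc):
    p=ctrl.camera_params(c); r,cc=rc
    d=np.linalg.solve(p['mtx'],[cc,r,1.]); 
    return p['origin'], R.from_euler('xyz',p['attitude']).as_matrix()@d
def atz(c,rc,z):
    o,d=ray(c,rc); return o+d*(z-o[2])/d[2]
def proj(c,P):
    p=ctrl.camera_params(c); q=R.from_euler('xyz',p['attitude']).as_matrix().T@(np.array(P)-p['origin'])
    q=p['mtx']@q; return q[:2]/q[2]
E
python3 - <<'E'
from h import *
for n,c,rc,z in [("hinge","top",(146.7,344.5),.099),("hinge","side",(204.5,383.4),.099),("bar","top",(211.9,355.7),.099),("bar","side",(219,318.7),.099),("shelf","top",(144.8,345.1),.1),("shelf","side",(205,382.8),.1),
 ("box","top",(168.3,338.3),.1365),("box","side",(192.8,354.4),.1365),("carton","top",(130.1,289.6),.125),("carton","side",(165,376.6),.125),("small","top",(116.1,397.2),.125),("small","side",(222.3,436.9),.125)]:
    print(n,c,atz(c,rc,z).round(4))
E
```

```text
hinge top [0.6258 0.0395 0.099 ]
hinge side [0.6285 0.0449 0.099 ]
bar top [0.4379 0.0122 0.099 ]
bar side [0.4438 0.0329 0.099 ]
shelf top [0.631  0.0377 0.1   ]
shelf side [0.6253 0.042  0.1   ]
box top [0.556  0.059  0.1365]
box side [0.552  0.0672 0.1365]
carton top [0.6706 0.194  0.125 ]
carton side [0.6738 0.1989 0.125 ]
small top [ 0.7037 -0.1096  0.125 ]
small side [ 0.7059 -0.0936  0.125 ]
```

```bash
cat >> h.py <<'E'
def shelfT(x,y,yaw):
    # origin front edge mid
    Rm=R.from_euler('z',yaw).as_matrix()@R.from_euler('y',0.1745).as_matrix()
    return Rm,np.array([x,y,0.1])
def cub(cx,cy,yaw,z0,dx,dy,dz):
    c=np.array([[sx*dx/2,sy*dy/2,z] for z in(0,dz) for sx,sy in((-1,-1),(1,-1),(1,1),(-1,1))])
    return c@R.from_euler('z',yaw).as_matrix().T+[cx,cy,z0]
E8=[(0,1),(1,2),(2,3),(3,0),(4,5),(5,6),(6,7),(7,4),(0,4),(1,5),(2,6),(3,7)]
def draw(im,c,pts,edges,s,o,col):
    q=[tuple(int(v) for v in ((proj(c,p)-o)*s).round()) for p in pts]
    for a,b in edges: cv2.line(im,q[a],q[b],col,1,cv2.LINE_AA)
def overlay(c,src,dst,win,s,sh,box):
    im=cv2.imread(src) if isinstance(src,str) else src
    x0,y0,x1,y1=win
    im=cv2.resize(im[y0:y1,x0:x1],None,fx=s,fy=s,interpolation=cv2.INTER_CUBIC); o=np.array([x0-.5+.5/s,y0-.5+.5/s])
    x,y,yw=sh; Rm,t=shelfT(*sh); Z=R.from_euler('z',yw).as_matrix()
    S=np.array([[0,.22,0],[0,-.22,0],[.115,-.22,0],[.115,.22,0]])@Rm.T+t
    draw(im,c,S,[(0,1),(1,2),(2,3),(3,0)],s,o,(0,255,0))
    G=np.array([[-.003,.21,.0015],[-.003,-.21,.0015],[-.133,-.21,.0015],[-.133,.21,.0015],[-.188,.09,.005],[-.188,-.09,.005]])@Z.T+t
    draw(im,c,G,[(0,1),(1,2),(2,3),(3,0),(4,5)],s,o,(255,0,255))
    if box is not None: draw(im,c,cub(*box,.1015,.1,.15,.07),E8,s,o,(0,0,255))
    cv2.imwrite(dst,im)
E
python3 - <<'E'
from h import *
sh=(.629,.041,.11); box=(.556,.062,.0)
overlay("top","pics/top0.png","pics/ot1.png",(250,80,450,225),4,sh,box)
overlay("side","pics/side0.png","pics/os1.png",(290,125,490,275),4,sh,box)
E
```

```text
(no output)
```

View pics/ot1.png

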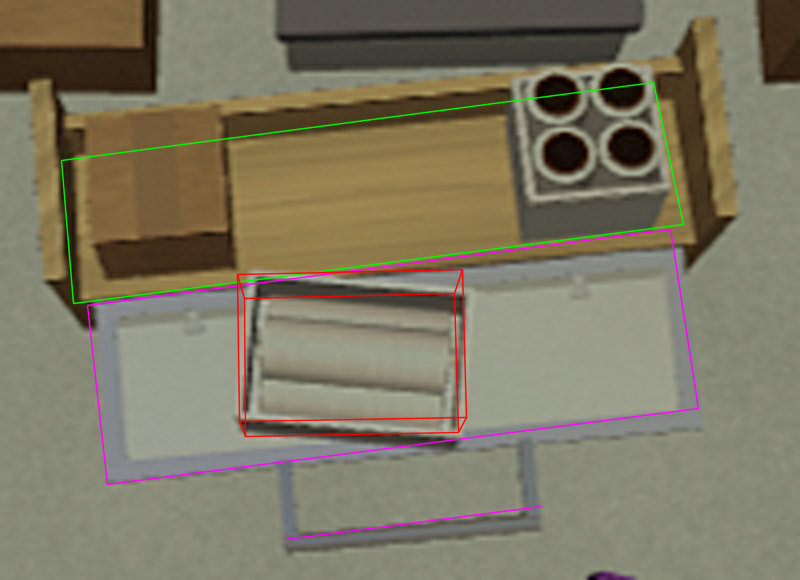

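View pics/os1.png

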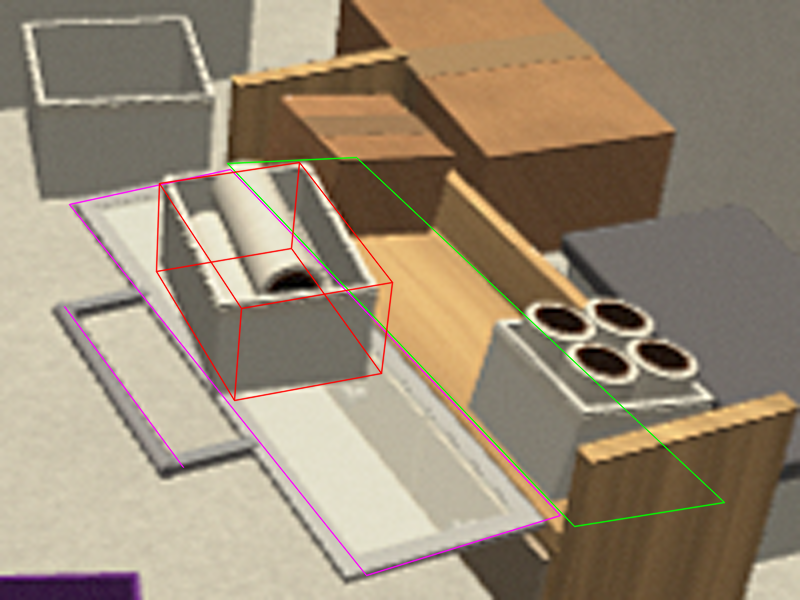

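```bash
cat > fit.py <<'E'
from h import *
from scipy.optimize import least_squares
T=lambda u,v:np.array([250+u/4-.375+ .0,80+v/4-.375]); S=lambda u,v:np.array([290+u/4-.375,125+v/4-.375])
g=[("top",T(112,488),(-.133,.21)),("top",T(702,428),(-.133,-.21)),("top",T(684,243),(-.003,-.21)),("top",T(90,305),(-.003,.21)),
("top",T(288,543),(-.188,.09)),("top",T(540,519),(-.188,-.09)),
("side",S(346,578),(-.133,-.21)),("side",S(70,205),(-.133,.21)),("side",S(557,516),(-.003,-.21)),("side",S(163,470),(-.188,-.09)),("side",S(58,310),(-.188,.09))]
b=[("top",T(256,277),(.05,.075,.07)),("top",T(465,291),(.05,-.075,.07)),("top",T(458,434),(-.05,-.075,.07)),("top",T(242,420),(-.05,.075,.07)),
("side",S(160,178),(-.05,.075,.07)),("side",S(228,306),(-.05,-.075,.07)),("side",S(378,290),(.05,-.075,.07)),("side",S(232,392),(-.05,-.075,0)),("side",S(372,375),(.05,-.075,0))]
def fit(obs,z0,p0):
    def f(p):
        Z=R.from_euler('z',p[2]).as_matrix(); o=[]
        for c,px,q in obs:
            q=np.array([q[0],q[1],q[2] if len(q)>2 else 0]); o+=list(proj(c,Z@q+[p[0],p[1],z0])-px)
        return o
    r=least_squares(f,p0); print(r.x.round(4)); print(np.array(r.fun).reshape(-1,2).round(1).tolist()); return r.x
for c in("top","side",None):
    s=fit([o for o in g if c in(None,o[0])],.1015,[.629,.041,.1]); bx=fit([o for o in b if c in(None,o[0])],.1015,[.556,.06,0])
    d=R.from_euler('z',-s[2]).as_matrix()@np.array([bx[0]-s[0],bx[1]-s[1],0]); print("rel",d.round(4),bx[2]-s[2])
sh=s;box=bx
overlay("top","pics/top0.png","pics/ot2.png",(250,80,450,225),4,sh,box)
overlay("side","pics/side0.png","pics/os2.png",(290,125,490,275),4,sh,box)
E
python3 fit.py
```

```text
[0.6227 0.0351 0.0826]
[[-0.5, -0.7], [0.3, -0.8], [-1.0, 0.5], [1.1, 0.2], [-0.4, 0.6], [0.5, 0.2]]
[ 0.549   0.0593 -0.0896]
[[-1.9, -0.7], [1.9, -0.5], [1.3, 0.8], [-1.3, 0.4]]
rel [-0.0715  0.0302  0.    ] -0.1721769969089309
[0.6245 0.0394 0.087 ]
[[0.9, -0.1], [-0.5, -0.6], [-2.4, 1.1], [1.8, 0.3], [0.1, -0.4]]
[ 0.5545  0.0641 -0.0546]
[[0.2, 0.2], [0.3, -0.2], [1.5, -1.5], [-2.3, 1.2], [0.2, -0.1]]
rel [-0.0676  0.0307  0.    ] -0.14160749603125913
[0.6233 0.0365 0.0847]
[[-0.9, -0.8], [-0.1, -1.2], [-1.5, 0.2], [0.7, 0.1], [-0.8, 0.4], [0.1, -0.1], [0.6, 0.8], [-0.5, -0.1], [-2.4, 2.0], [1.6, 1.1], [0.0, 0.1]]
[ 0.5518  0.0604 -0.0669]
[[-2.8, -1.1], [1.0, -2.2], [1.3, -0.9], [-1.3, -0.0], [-0.0, 0.9], [-0.6, 0.7], [0.9, -0.3], [-3.2, 2.2], [-0.4, 1.2]]
rel [-0.0693  0.0299  0.    ] -0.15157549437018528
```

Run:
```python
from h import *
sh=(.6235,.037,.085); Rm,t=shelfT(*sh)
def onshelf(c,uv,z):
    o,d=ray(c,(uv[1],uv[0])); n=Rm[:,2]; s=((t+n*z-o)@n)/(d@n); return (Rm.T@(o+d*s-t)).round(4)
T=lambda u,v:np.array([250+u/4-.375,80+v/4-.375]); S=lambda u,v:np.array([290+u/4-.375,125+v/4-.375])
print("carton bottom fr",onshelf("top",T(235,270),0),"top fr",onshelf("top",T(229,233),.065),"top back r",onshelf("top",T(222,103),.065), "top fl", onshelf("top",T(93,242),.065))
print("small bottom fl",onshelf("top",T(524,240),0),"top fl",onshelf("top",T(526,198),.065),"top bl",onshelf("top",T(512,80),.065),"top fr",onshelf("top",T(668,187),.065))
print("small side bot fl",onshelf("side",S(470,455),0),"top fl",onshelf("side",S(497,322),.065))
ob=ctrl.get_obs(); print(ob['ee_pos'],ob['eef_rot'])
```

```text
carton bottom fr [0.0129 0.1056 0.    ] top fr [0.011  0.1044 0.065 ] top back r [0.1102 0.1011 0.065 ] top fl [0.0151 0.1971 0.065 ]
small bottom fl [ 0.0124 -0.1028  0.    ] top fl [ 0.0135 -0.0981  0.065 ] top bl [ 0.1038 -0.1007  0.065 ] top fr [ 0.0104 -0.1939  0.065 ]
small side bot fl [-0.0127 -0.1409  0.    ] top fl [ 0.0139 -0.0968  0.065 ]
[0.23267316 0.49834474 0.20543462] [-3.14155982e+00  3.35406085e-05  2.70483026e+00]
```

View pics/ot2.png

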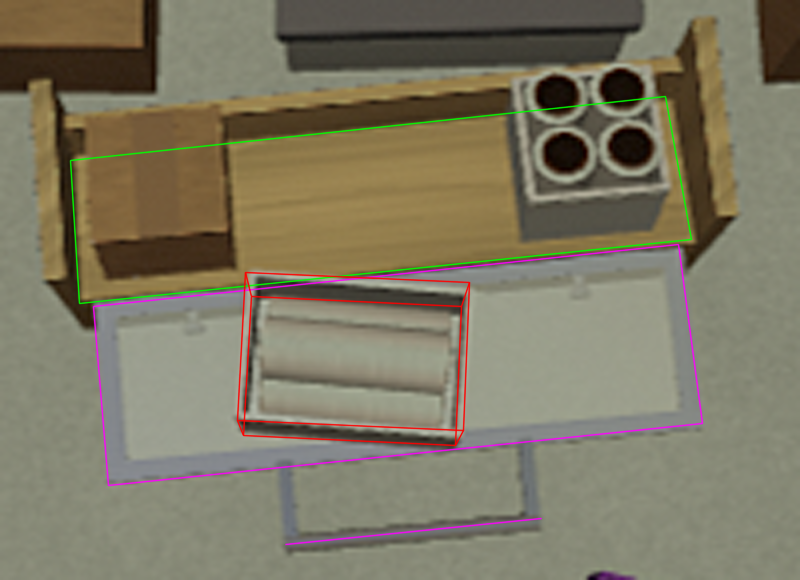

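Call:
{"op": "carry_out", "data": {"deltas": [{"wz": 1, "jaw": 64}, {"wz": 1}, {"wz": 1}, {"wz": 1}, {"wz": 1}, {"wz": 1}, {"wz": 1}, {"wz": 1}, {"wz": 1}, {"wz": 1}, {"wz": 1}, {"wz": 1}]}}

```text
invalid input
```

Call:
{"op": "carry_out", "data": {"deltas": [{"wz": 1}, {"wz": 0.1}, {"x": -0.85, "y": 0.73}, {"x": -0.85, "y": 0.73}, {"x": -0.85, "y": 0.73}, {"x": -0.85, "y": 0.73}, {"x": -0.85, "y": 0.73}, {"x": -0.85, "y": 0.73}, {"x": -0.85, "y": 0.73}, {"x": -0.85, "y": 0.73}, {"x": -0.85, "y": 0.73}, {"x": -0.85, "y": 0.73}]}}

```text
invalid input
```

Call:
{"op": "carry_out", "data": {"deltas": [{"x": -0.85, "y": 0.73}, {"x": -0.85, "y": 0.73}, {"x": -0.85, "y": 0.73}, {"x": -0.85, "y": 0.73}, {"x": -0.85, "y": 0.73}, {"x": -0.85, "y": 0.73}, {"x": -0.85, "y": 0.73}, {"x": -0.85, "y": 0.73}, {"x": -0.85, "y": 0.73}, {"x": -0.85, "y": 0.73}, {}, {}]}}

```text
invalid input
```

```bash
cat >> h.py <<'E'
SH=(.6235,.037,.085)
def loc(sh=SH):
    ob=ctrl.get_obs(); c,s=np.cos(sh[2]),np.sin(sh[2]); d=ob['ee_pos'][:2]-sh[:2]
    print("t",round(ob['time_s'],2),"local",round(c*d[0]+s*d[1],4),round(-s*d[0]+c*d[1],4),"z",ob['ee_pos'][2].round(4),"rot",ob['eef_rot'].round(4),"relyaw",round(ob['eef_rot'][2]-sh[2],4),"F",ob['force'].round(1),"w",round(ob['grip_width'],4),"q",ob['qpos'].round(2))
def snap(c,name,win=None,s=1):
    im=ctrl.camera(c)
    if win: x0,y0,x1,y1=win; im=cv2.resize(im[y0:y1,x0:x1],None,fx=s,fy=s,interpolation=cv2.INTER_CUBIC)
    cv2.imwrite("pics/"+name,im)
E
python3 - <<'E'
from h import *
loc(); snap("side","s2.png",(220,25,520,275),2.6)
E
```

```text
t 0.7 local -0.3502 0.4929 z 0.2054 rot [-3.1416  0.      2.7048] relyaw 2.6198 F [-0.2 -0.3  0.6] w 0.094 q [ 1.07  0.3   1.52 -0.    1.32 -0.07]
```

View pics/s2.png

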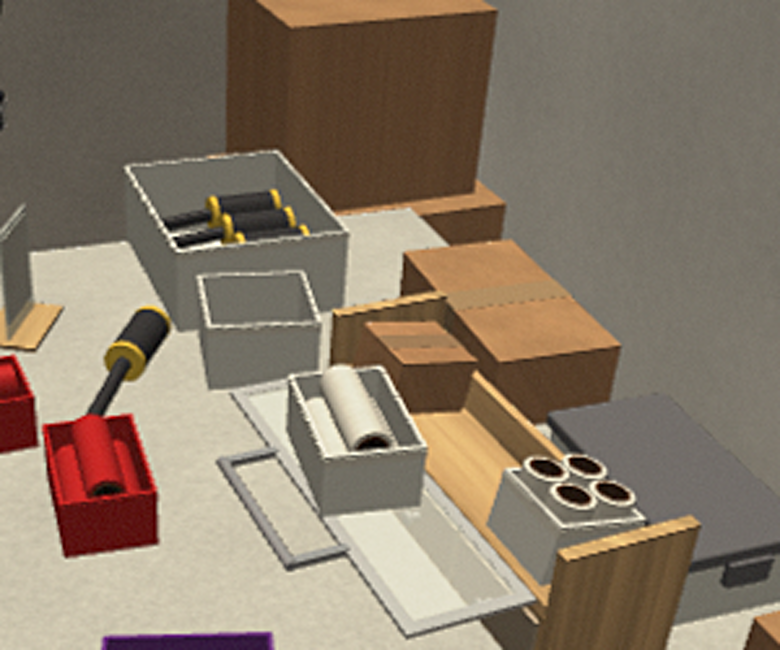

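The picture shows the scene unchanged, because all three calls were refused. I'll try a full row with every key.

Call:
{"op": "carry_out", "data": {"deltas": [{"x": 0, "y": 0, "z": 0, "wx": 0, "wy": 0, "wz": 1, "jaw": 64}]}}

```text
time_s: 0.83
ee_pos: [0.2327, 0.4983, 0.2055]
eef_rot: [-3.142, 0.0, 2.626]
force: [-0.6, 0.5, -0.1]
grip_width: 0.0903
```

Call:
{"op": "carry_out", "data": {"deltas": [{"x": 0, "y": 0, "z": 0, "wx": 0, "wy": 0, "wz": 1, "jaw": 64}, {"x": 0, "y": 0, "z": 0, "wx": 0, "wy": 0, "wz": 1, "jaw": 64}, {"x": 0, "y": 0, "z": 0, "wx": 0, "wy": 0, "wz": 1, "jaw": 64}, {"x": 0, "y": 0, "z": 0, "wx": 0, "wy": 0, "wz": 1, "jaw": 64}, {"x": 0, "y": 0, "z": 0, "wx": 0, "wy": 0, "wz": 1, "jaw": 64}, {"x": 0, "y": 0, "z": 0, "wx": 0, "wy": 0, "wz": 1, "jaw": 64}, {"x": 0, "y": 0, "z": 0, "wx": 0, "wy": 0, "wz": 1, "jaw": 64}, {"x": 0, "y": 0, "z": 0, "wx": 0, "wy": 0, "wz": 1, "jaw": 64}, {"x": 0, "y": 0, "z": 0, "wx": 0, "wy": 0, "wz": 1, "jaw": 64}, {"x": 0, "y": 0, "z": 0, "wx": 0, "wy": 0, "wz": 1, "jaw": 64}, {"x": 0, "y": 0, "z": 0, "wx": 0, "wy": 0, "wz": 1, "jaw": 64}, {"x": 0, "y": 0, "z": 0, "wx": 0, "wy": 0, "wz": 1, "jaw": 64}]}}

```text
time_s: 1.83
ee_pos: [0.2327, 0.4983, 0.2054]
eef_rot: [-3.142, 0.0, 1.661]
force: [0.2, 0.1, -0.7]
grip_width: 0.0603
```

Call:
{"op": "carry_out", "data": {"deltas": [{"x": 0, "y": 0, "z": 0, "wx": 0, "wy": 0, "wz": 0.1, "jaw": 64}, {"x": -0.85, "y": 0.73, "z": 0, "wx": 0, "wy": 0, "wz": 0, "jaw": 64}, {"x": -0.85, "y": 0.73, "z": 0, "wx": 0, "wy": 0, "wz": 0, "jaw": 64}, {"x": -0.85, "y": 0.73, "z": 0, "wx": 0, "wy": 0, "wz": 0, "jaw": 64}, {"x": -0.85, "y": 0.73, "z": 0, "wx": 0, "wy": 0, "wz": 0, "jaw": 64}, {"x": -0.85, "y": 0.73, "z": 0, "wx": 0, "wy": 0, "wz": 0, "jaw": 64}, {"x": -0.85, "y": 0.73, "z": 0, "wx": 0, "wy": 0, "wz": 0, "jaw": 64}, {"x": -0.85, "y": 0.73, "z": 0, "wx": 0, "wy": 0, "wz": 0, "jaw": 64}, {"x": -0.85, "y": 0.73, "z": 0, "wx": 0, "wy": 0, "wz": 0, "jaw": 64}, {"x": -0.85, "y": 0.73, "z": 0, "wx": 0, "wy": 0, "wz": 0, "jaw": 64}, {"x": -0.85, "y": 0.73, "z": 0, "wx": 0, "wy": 0, "wz": 0, "jaw": 64}]}}

```text
time_s: 2.75
ee_pos: [0.3934, 0.3407, 0.2055]
eef_rot: [3.141, -0.0, 1.659]
force: [-0.0, 0.0, -1.2]
grip_width: 0.0599
```

```bash
python3 -c "
from h import *
loc()"
```

```text
t 2.75 local -0.2035 0.3221 z 0.2055 rot [ 3.1415e+00 -1.0000e-04  1.6595e+00] relyaw 1.5745 F [-0.   0.  -1.2] w 0.0599 q [ 0.64  0.23  1.6  -0.    1.3   0.55]
```

Call:
{"op": "carry_out", "data": {"deltas": [{"x": -0.84, "y": 0.73, "z": 0, "wx": 0, "wy": 0, "wz": 0, "jaw": 64}, {"x": -0.84, "y": 0.73, "z": 0, "wx": 0, "wy": 0, "wz": 0, "jaw": 64}, {"x": -0.84, "y": 0.73, "z": 0, "wx": 0, "wy": 0, "wz": 0, "jaw": 64}, {"x": -0.84, "y": 0.73, "z": 0, "wx": 0, "wy": 0, "wz": 0, "jaw": 64}, {"x": -0.84, "y": 0.73, "z": 0, "wx": 0, "wy": 0, "wz": 0, "jaw": 64}, {"x": -0.84, "y": 0.73, "z": 0, "wx": 0, "wy": 0, "wz": 0, "jaw": 64}, {"x": -0.84, "y": 0.73, "z": 0, "wx": 0, "wy": 0, "wz": 0, "jaw": 64}, {"x": -0.84, "y": 0.73, "z": 0, "wx": 0, "wy": 0, "wz": 0, "jaw": 64}, {"x": -0.84, "y": 0.73, "z": 0, "wx": 0, "wy": 0, "wz": 0, "jaw": 64}, {"x": -0.84, "y": 0.73, "z": 0, "wx": 0, "wy": 0, "wz": 0, "jaw": 64}, {"x": 0, "y": 0, "z": 0, "wx": 0, "wy": 0, "wz": 0, "jaw": 64}]}}

```text
time_s: 3.67
ee_pos: [0.5545, 0.1842, 0.2051]
eef_rot: [3.142, 0.0, 1.657]
force: [0.2, 0.3, -0.5]
grip_width: 0.0601
```

```bash
python3 -c "
from h import *
loc(); snap('side','s3.png',(220,25,520,275),2.6); snap('top','t3.png',(200,50,480,250),2.8)"
```

```text
t 3.67 local -0.0563 0.1526 z 0.2051 rot [3.1416e+00 5.0000e-04 1.6566e+00] relyaw 1.5716 F [ 0.2  0.3 -0.5] w 0.0601 q [ 0.26  0.38  1.42 -0.    1.35  0.17]
```

View pics/s3.png

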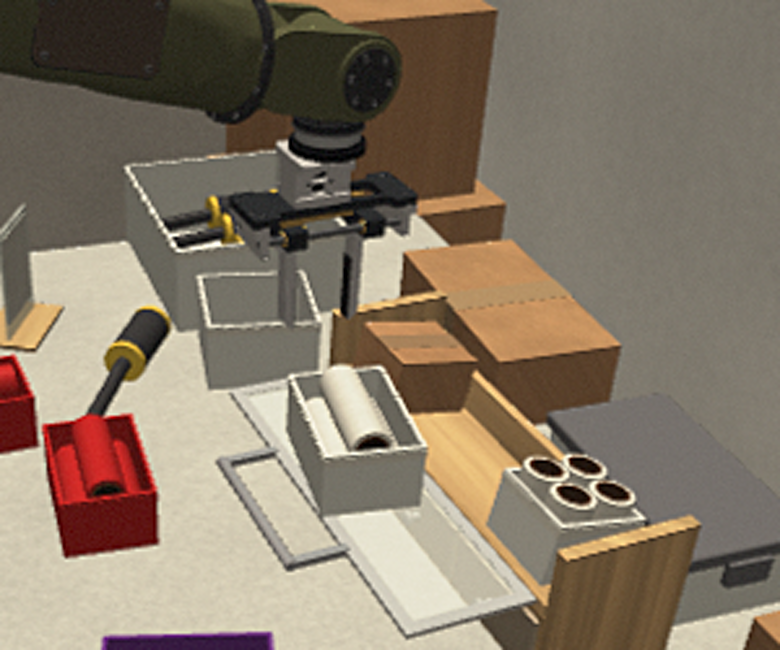

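View pics/t3.png

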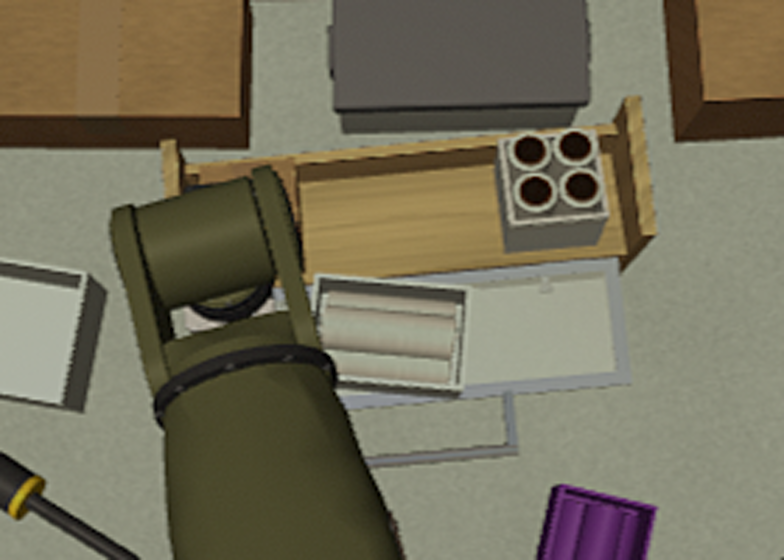

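Call:
{"op": "carry_out", "data": {"deltas": [{"x": 0, "y": 0, "z": 0.9, "wx": 0, "wy": 0, "wz": 0, "jaw": 64}, {"x": 0, "y": 0, "z": 0.9, "wx": 0, "wy": 0, "wz": 0, "jaw": 64}, {"x": 0, "y": 0, "z": 0.9, "wx": 0, "wy": 0, "wz": 0, "jaw": 64}, {"x": 0, "y": 0, "z": 0.9, "wx": 0, "wy": 0, "wz": 0, "jaw": 64}, {"x": 0, "y": 0, "z": 0.85, "wx": 0, "wy": 0, "wz": 0, "jaw": 64}, {"x": 0, "y": 0, "z": 0, "wx": 0, "wy": 0, "wz": 0, "jaw": 64}]}}

```text
time_s: 4.27
ee_pos: [0.5505, 0.1872, 0.1134]
eef_rot: [-3.137, 0.001, 1.659]
force: [-1.2, -0.3, -0.8]
grip_width: 0.0599
```

Call:
{"op": "carry_out", "data": {"deltas": [{"x": -0.5, "y": 0, "z": 0, "wx": 0, "wy": 0, "wz": 0, "jaw": 64}, {"x": -0.5, "y": 0, "z": 0, "wx": 0, "wy": 0, "wz": 0, "jaw": 64}, {"x": -0.3, "y": 0, "z": 0, "wx": 0, "wy": 0, "wz": 0, "jaw": 64}, {"x": -0.2, "y": 0, "z": 0, "wx": 0, "wy": 0, "wz": 0, "jaw": 64}, {"x": -0.2, "y": 0, "z": 0, "wx": 0, "wy": 0, "wz": 0, "jaw": 64}, {"x": -0.2, "y": 0, "z": 0, "wx": 0, "wy": 0, "wz": 0, "jaw": 64}, {"x": -0.2, "y": 0, "z": 0, "wx": 0, "wy": 0, "wz": 0, "jaw": 64}, {"x": -0.2, "y": 0, "z": 0, "wx": 0, "wy": 0, "wz": 0, "jaw": 64}, {"x": -0.2, "y": 0, "z": 0, "wx": 0, "wy": 0, "wz": 0, "jaw": 64}]}}

```text
time_s: 5.02
ee_pos: [0.557, 0.1371, 0.1171]
eef_rot: [3.141, -0.001, 1.657]
force: [-1.6, 5.4, 3.5]
grip_width: 0.0602
```

```bash
python3 -c "
from h import *
loc(); snap('side','s4.png',(220,25,520,275),2.6)"
```

```text
t 5.02 local -0.0578 0.1054 z 0.1171 rot [ 3.1409e+00 -1.0000e-03  1.6568e+00] relyaw 1.5718 F [-1.6  5.4  3.5] w 0.0602 q [0.18 0.44 1.55 0.   1.15 0.09]
```

View pics/s4.png

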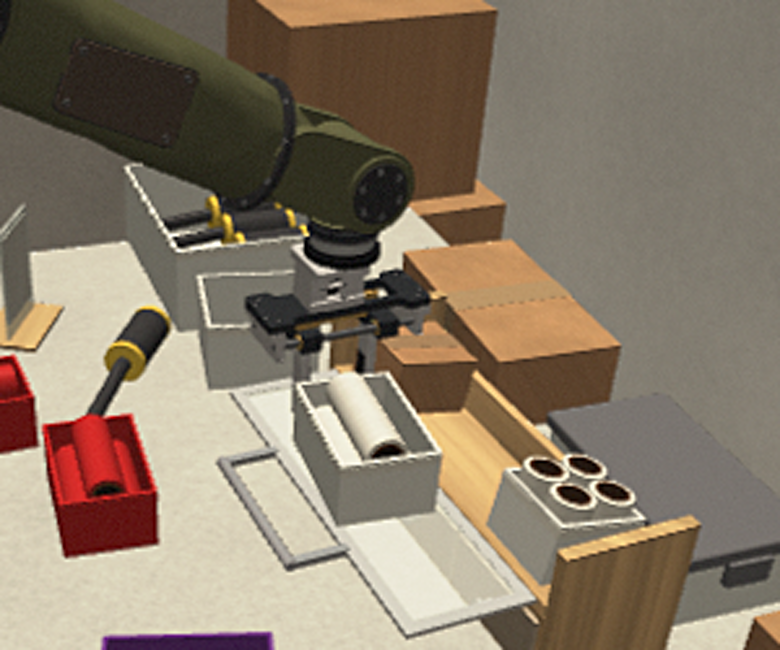

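Call:
{"op": "carry_out", "data": {"deltas": [{"x": -0.2, "y": 0, "z": 0, "wx": 0, "wy": 0, "wz": 0, "jaw": 64}, {"x": -0.2, "y": 0, "z": 0, "wx": 0, "wy": 0, "wz": 0, "jaw": 64}, {"x": -0.2, "y": 0, "z": 0, "wx": 0, "wy": 0, "wz": 0, "jaw": 64}, {"x": -0.2, "y": 0, "z": 0, "wx": 0, "wy": 0, "wz": 0, "jaw": 64}, {"x": -0.2, "y": 0, "z": 0, "wx": 0, "wy": 0, "wz": 0, "jaw": 64}, {"x": 0, "y": 0, "z": 0, "wx": 0, "wy": 0, "wz": 0, "jaw": 64}]}}

```text
time_s: 5.57
ee_pos: [0.5588, 0.1166, 0.1168]
eef_rot: [3.141, -0.0, 1.657]
force: [-0.5, -0.1, -0.2]
grip_width: 0.0604
```

```bash
python3 -c "
from h import *
loc(); 
for c,w in (('side',(290,125,490,275)),('top',(250,80,450,225))):
    im=ctrl.camera(c); d=R.from_euler('z',.085).as_matrix()@[-.069,0.0,0]
    overlay(c,im,'pics/o5%s.png'%c,w,4,SH,(SH[0]+d[0],SH[1]+d[1],.085))
"
```

```text
t 5.57 local -0.0577 0.0848 z 0.1168 rot [ 3.1411e+00 -1.0000e-04  1.6565e+00] relyaw 1.5715 F [-0.5 -0.1 -0.2] w 0.0604 q [0.14 0.43 1.56 0.   1.15 0.06]
```

View pics/o5side.png

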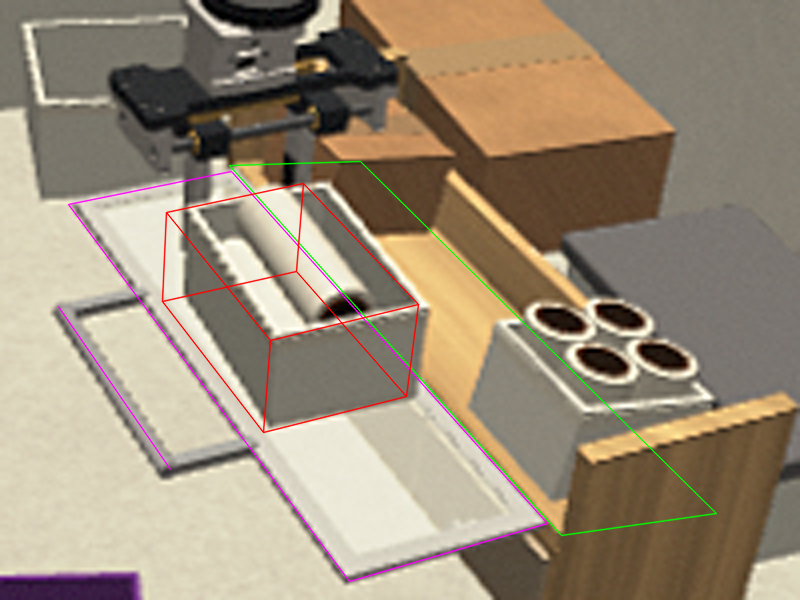

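View pics/o5top.png

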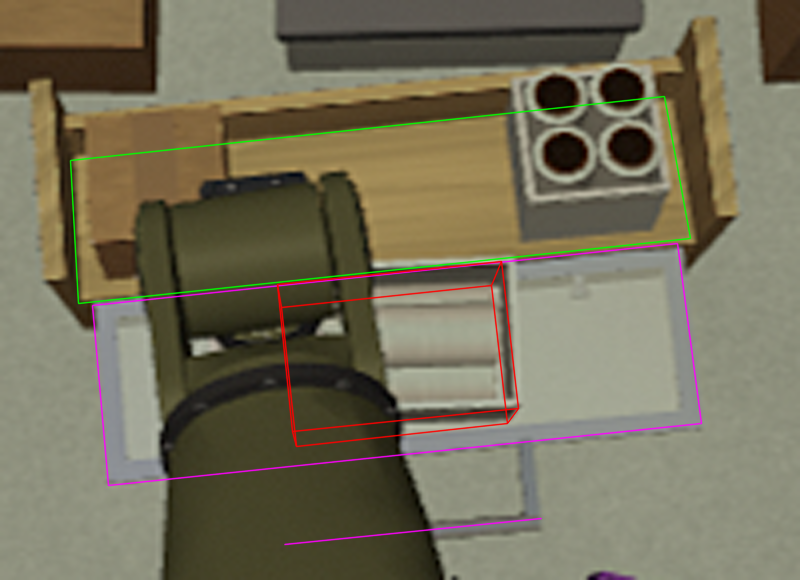

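Call:
{"op": "carry_out", "data": {"deltas": [{"x": 0.6, "y": 0, "z": 0, "wx": 0, "wy": 0, "wz": 0, "jaw": 64}, {"x": 0.4, "y": 0, "z": -0.8, "wx": 0, "wy": 0, "wz": 0, "jaw": 64}, {"x": 0, "y": 0, "z": -1, "wx": 0, "wy": 0, "wz": 0, "jaw": 64}, {"x": 0, "y": 0, "z": -1, "wx": 0, "wy": 0, "wz": 0, "jaw": 64}, {"x": 0, "y": 0, "z": -1, "wx": 0, "wy": 0, "wz": 0, "jaw": 94}, {"x": 0, "y": -0.9, "z": -1, "wx": 0, "wy": 0, "wz": 0, "jaw": 94}, {"x": -0.8, "y": -0.9, "z": 0, "wx": 0, "wy": 0, "wz": 0, "jaw": 94}, {"x": -0.9, "y": -0.9, "z": 0, "wx": 0, "wy": 0, "wz": 0, "jaw": 94}, {"x": -0.9, "y": -0.9, "z": 0, "wx": 0, "wy": 0, "wz": 0, "jaw": 94}, {"x": -0.9, "y": -0.9, "z": 0, "wx": 0, "wy": 0, "wz": 0, "jaw": 94}, {"x": -0.9, "y": -0.9, "z": 0, "wx": 0, "wy": 0, "wz": 0, "jaw": 94}, {"x": -0.8, "y": -0.6, "z": 0, "wx": 0, "wy": 0, "wz": 0, "jaw": 94}]}}

```text
time_s: 6.67
ee_pos: [0.4451, 0.0227, 0.2125]
eef_rot: [3.142, 0.0, 1.657]
force: [0.5, -0.2, -0.8]
grip_width: 0.0883
```

Call:
{"op": "carry_out", "data": {"deltas": [{"x": 0, "y": 0, "z": 0, "wx": 0, "wy": 0, "wz": 1, "jaw": 94}, {"x": 0, "y": 0, "z": 0, "wx": 0, "wy": 0, "wz": 1, "jaw": 94}, {"x": 0, "y": 0, "z": 0, "wx": 0, "wy": 0, "wz": 1, "jaw": 94}, {"x": 0, "y": 0, "z": 0, "wx": 0, "wy": 0, "wz": 1, "jaw": 94}, {"x": 0, "y": 0, "z": 0, "wx": 0, "wy": 0, "wz": 1, "jaw": 94}, {"x": 0, "y": 0, "z": 0, "wx": 0, "wy": 0, "wz": 1, "jaw": 94}, {"x": 0, "y": 0, "z": 0, "wx": 0, "wy": 0, "wz": 1, "jaw": 94}, {"x": 0, "y": 0, "z": 0, "wx": 0, "wy": 0, "wz": 1, "jaw": 94}, {"x": 0, "y": 0, "z": 0, "wx": 0, "wy": 0, "wz": 1, "jaw": 94}, {"x": 0, "y": 0, "z": 0, "wx": 0, "wy": 0, "wz": 1, "jaw": 94}]}}

```text
time_s: 7.5
ee_pos: [0.4463, 0.0236, 0.2124]
eef_rot: [3.142, 0.0, 0.853]
force: [0.0, -0.1, 0.5]
grip_width: 0.0885
```

Call:
{"op": "carry_out", "data": {"deltas": [{"x": 0, "y": 0, "z": 0, "wx": 0, "wy": 0, "wz": 1, "jaw": 94}, {"x": 0, "y": 0, "z": 0, "wx": 0, "wy": 0, "wz": 1, "jaw": 94}, {"x": 0, "y": 0, "z": 0, "wx": 0, "wy": 0, "wz": 1, "jaw": 94}, {"x": 0, "y": 0, "z": 0, "wx": 0, "wy": 0, "wz": 1, "jaw": 94}, {"x": 0, "y": 0, "z": 0, "wx": 0, "wy": 0, "wz": 1, "jaw": 94}, {"x": 0, "y": 0, "z": 0, "wx": 0, "wy": 0, "wz": 1, "jaw": 94}, {"x": 0, "y": 0, "z": 0, "wx": 0, "wy": 0, "wz": 1, "jaw": 94}, {"x": 0, "y": 0, "z": 0, "wx": 0, "wy": 0, "wz": 1, "jaw": 94}, {"x": 0, "y": 0, "z": 0, "wx": 0, "wy": 0, "wz": 1, "jaw": 94}, {"x": 0, "y": 0, "z": 0, "wx": 0, "wy": 0, "wz": 0.65, "jaw": 94}, {"x": 0, "y": 0, "z": 0, "wx": 0, "wy": 0, "wz": 0, "jaw": 94}]}}

```text
time_s: 8.42
ee_pos: [0.4463, 0.0236, 0.2125]
eef_rot: [3.141, 0.0, 0.083]
force: [0.3, -0.1, 0.5]
grip_width: 0.0881
```

```bash
python3 -c "
from h import *
loc(); 
d=R.from_euler('z',.085).as_matrix()@[-.062,-0.002,0]
for c,w in (('side',(290,125,490,275)),('top',(250,80,450,225))):
    im=ctrl.camera(c); 
    overlay(c,im,'pics/o6%s.png'%c,w,4,SH,(SH[0]+d[0],SH[1]+d[1],.085))
"
```

```text
t 8.42 local -0.1777 0.0017 z 0.2125 rot [3.1414 0.     0.0828] relyaw -0.0022 F [ 0.3 -0.1  0.5] w 0.0881 q [-0.03  0.06  1.79 -0.    1.29  1.46]
```

View pics/o6side.png

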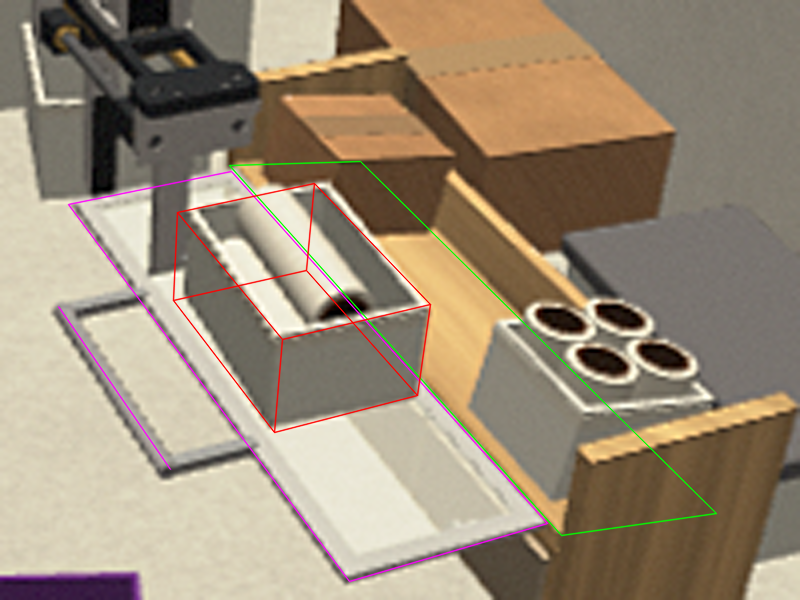

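View pics/o6top.png

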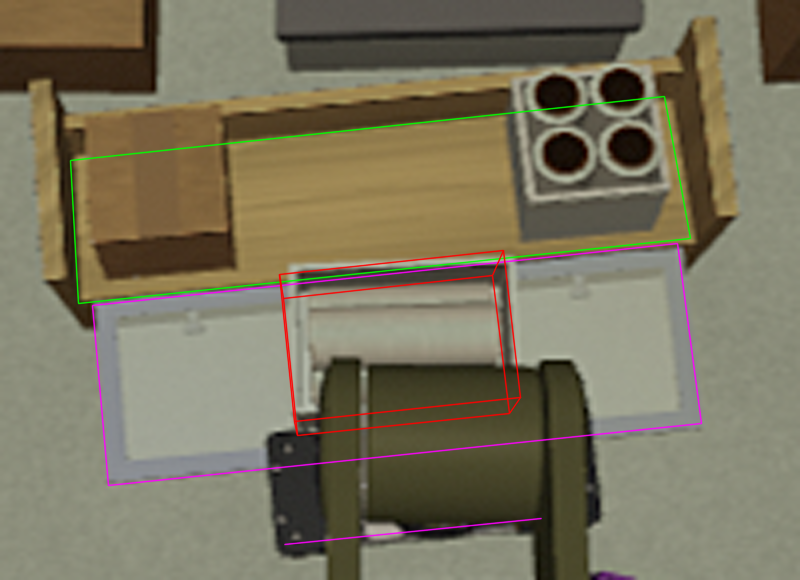

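Call:
{"op": "carry_out", "data": {"deltas": [{"x": 0, "y": 0, "z": 1, "wx": 0, "wy": 0, "wz": 0, "jaw": 94}, {"x": 0, "y": 0, "z": 1, "wx": 0, "wy": 0, "wz": 0, "jaw": 94}, {"x": 0, "y": 0, "z": 1, "wx": 0, "wy": 0, "wz": 0, "jaw": 94}, {"x": 0, "y": 0, "z": 0.8, "wx": 0, "wy": 0, "wz": 0, "jaw": 94}, {"x": 0, "y": 0, "z": 0.6, "wx": 0, "wy": 0, "wz": 0, "jaw": 94}, {"x": 0.2, "y": 0, "z": 0.4, "wx": 0, "wy": 0, "wz": 0, "jaw": 94}, {"x": 0.5, "y": 0, "z": 0, "wx": 0, "wy": 0, "wz": 0, "jaw": 94}, {"x": 0.5, "y": 0, "z": 0, "wx": 0, "wy": 0, "wz": 0, "jaw": 94}, {"x": 0.5, "y": 0, "z": 0, "wx": 0, "wy": 0, "wz": 0, "jaw": 94}, {"x": 0.25, "y": 0, "z": 0, "wx": 0, "wy": 0, "wz": 0, "jaw": 94}, {"x": 0.25, "y": 0, "z": 0, "wx": 0, "wy": 0, "wz": 0, "jaw": 94}, {"x": 0.25, "y": 0, "z": 0, "wx": 0, "wy": 0, "wz": 0, "jaw": 94}]}}

```text
time_s: 9.52
ee_pos: [0.4955, 0.0272, 0.1165]
eef_rot: [3.142, -0.0, 0.085]
force: [-0.4, -0.3, 0.3]
grip_width: 0.0882
```

Call:
{"op": "carry_out", "data": {"deltas": [{"x": 0.25, "y": 0, "z": 0, "wx": 0, "wy": 0, "wz": 0, "jaw": 94}, {"x": 0.25, "y": 0, "z": 0, "wx": 0, "wy": 0, "wz": 0, "jaw": 94}, {"x": 0.25, "y": 0, "z": 0, "wx": 0, "wy": 0, "wz": 0, "jaw": 94}, {"x": 0.25, "y": 0, "z": 0, "wx": 0, "wy": 0, "wz": 0, "jaw": 94}, {"x": 0.25, "y": 0, "z": 0, "wx": 0, "wy": 0, "wz": 0, "jaw": 94}, {"x": 0.25, "y": 0, "z": 0, "wx": 0, "wy": 0, "wz": 0, "jaw": 94}]}}

```text
time_s: 10.02
ee_pos: [0.5252, 0.0298, 0.1165]
eef_rot: [-3.141, 0.001, 0.085]
force: [-4.9, -0.1, 3.6]
grip_width: 0.0888
```

```bash
python3 -c "
from h import *
loc(); 
for c,w in (('side',(290,125,490,275)),('top',(250,80,450,225))):
    snap(c,'o7%s.png'%c,w,4)
"
```

```text
t 10.02 local -0.0985 0.0011 z 0.1165 rot [-3.1415e+00  5.0000e-04  8.5000e-02] relyaw 0.0 F [-4.9 -0.1  3.6] w 0.0888 q [-0.01  0.34  1.69  0.    1.11  1.47]
```

View pics/o7side.png

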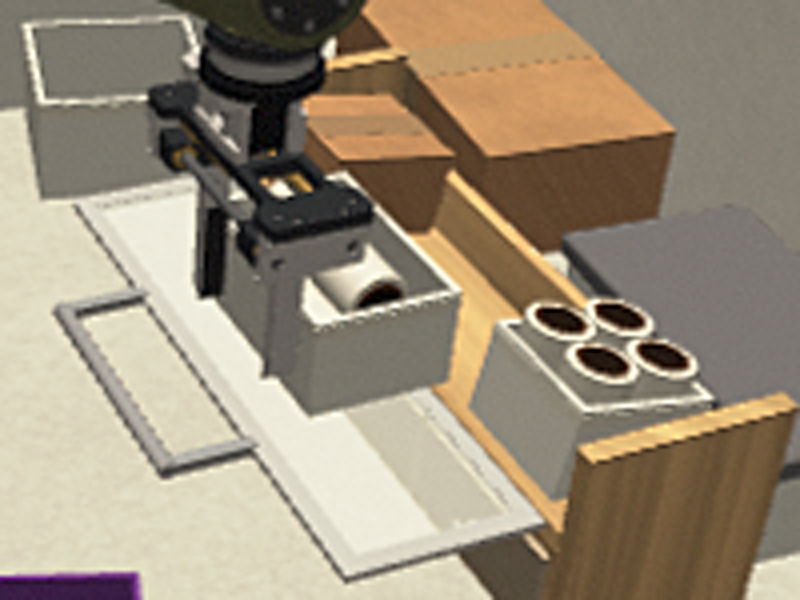

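View pics/o7top.png

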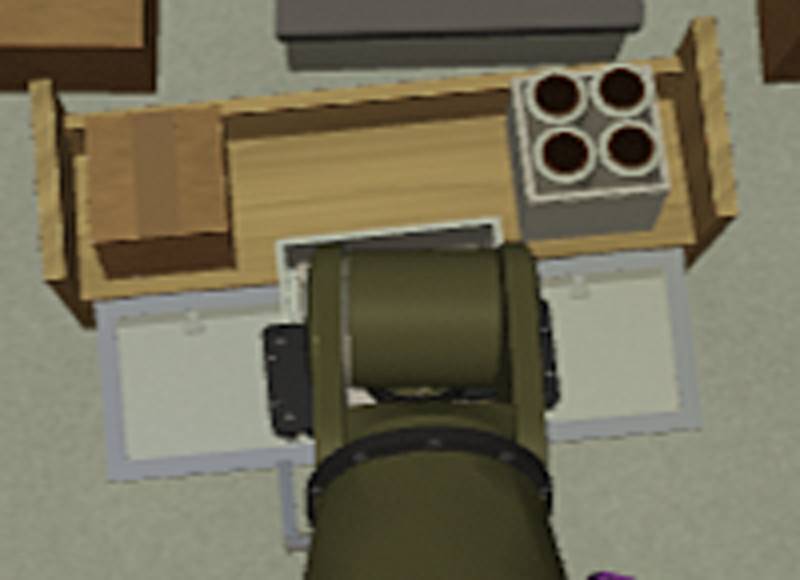

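Call:
{"op": "carry_out", "data": {"deltas": [{"x": 0.25, "y": 0, "z": 0, "wx": 0, "wy": 0, "wz": 0, "jaw": 94}, {"x": 0.25, "y": 0, "z": 0, "wx": 0, "wy": 0, "wz": 0, "jaw": 94}, {"x": 0.25, "y": 0, "z": 0, "wx": 0, "wy": 0, "wz": 0, "jaw": 94}, {"x": 0.25, "y": 0, "z": 0, "wx": 0, "wy": 0, "wz": 0, "jaw": 94}, {"x": 0.25, "y": 0, "z": 0, "wx": 0, "wy": 0, "wz": 0, "jaw": 94}, {"x": 0.25, "y": 0, "z": 0, "wx": 0, "wy": 0, "wz": 0, "jaw": 94}, {"x": 0.25, "y": 0, "z": 0, "wx": 0, "wy": 0, "wz": 0, "jaw": 94}, {"x": 0.25, "y": 0, "z": 0, "wx": 0, "wy": 0, "wz": 0, "jaw": 94}, {"x": 0.25, "y": 0, "z": 0, "wx": 0, "wy": 0, "wz": 0, "jaw": 94}, {"x": 0.25, "y": 0, "z": 0, "wx": 0, "wy": 0, "wz": 0, "jaw": 94}]}}

```text
time_s: 10.95
ee_pos: [0.5753, 0.0339, 0.1166]
eef_rot: [3.142, 0.0, 0.085]
force: [-5.3, 0.3, 3.7]
grip_width: 0.0883
```

Call:
{"op": "carry_out", "data": {"deltas": [{"x": 0.25, "y": 0, "z": 0, "wx": 0, "wy": 0, "wz": 0, "jaw": 94}, {"x": 0.25, "y": 0, "z": 0, "wx": 0, "wy": 0, "wz": 0, "jaw": 94}, {"x": 0.25, "y": 0, "z": 0, "wx": 0, "wy": 0, "wz": 0, "jaw": 94}, {"x": 0.25, "y": 0, "z": 0, "wx": 0, "wy": 0, "wz": 0, "jaw": 94}, {"x": 0.25, "y": 0, "z": 0, "wx": 0, "wy": 0, "wz": 0, "jaw": 94}, {"x": 0.25, "y": 0, "z": 0, "wx": 0, "wy": 0, "wz": 0, "jaw": 94}, {"x": 0, "y": 0, "z": 0, "wx": 0, "wy": 0, "wz": 0, "jaw": 94}]}}

```text
time_s: 11.53
ee_pos: [0.6057, 0.0365, 0.1164]
eef_rot: [3.142, -0.001, 0.085]
force: [-0.3, -0.6, 0.0]
grip_width: 0.0883
```

```bash
python3 -c "
from h import *
loc(); 
for c,w in (('side',(290,125,490,275)),('top',(250,80,450,225))):
    snap(c,'o8%s.png'%c,w,4)
"
```

```text
t 11.53 local -0.0178 0.001 z 0.1164 rot [ 3.1415e+00 -8.0000e-04  8.4900e-02] relyaw -0.0001 F [-0.3 -0.6  0. ] w 0.0883 q [-0.    0.51  1.45  0.    1.19  1.49]
```

View pics/o8side.png

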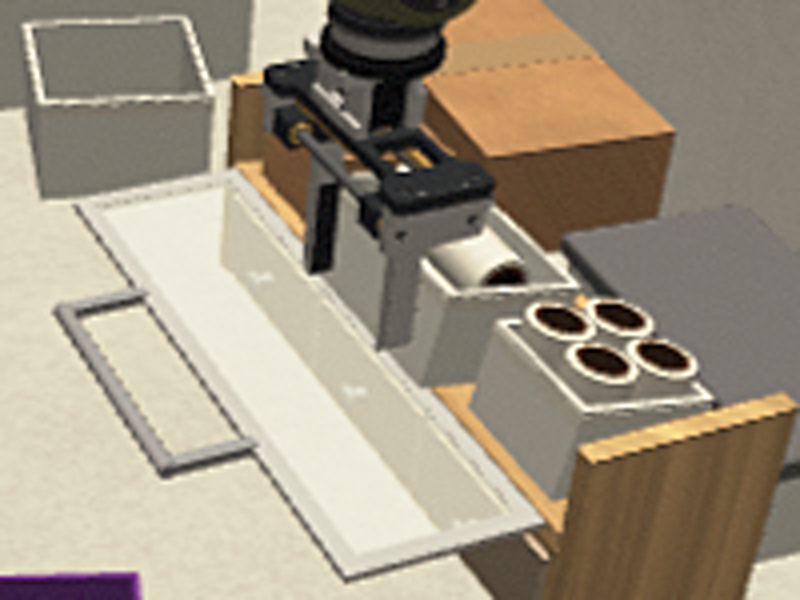

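View pics/o8top.png

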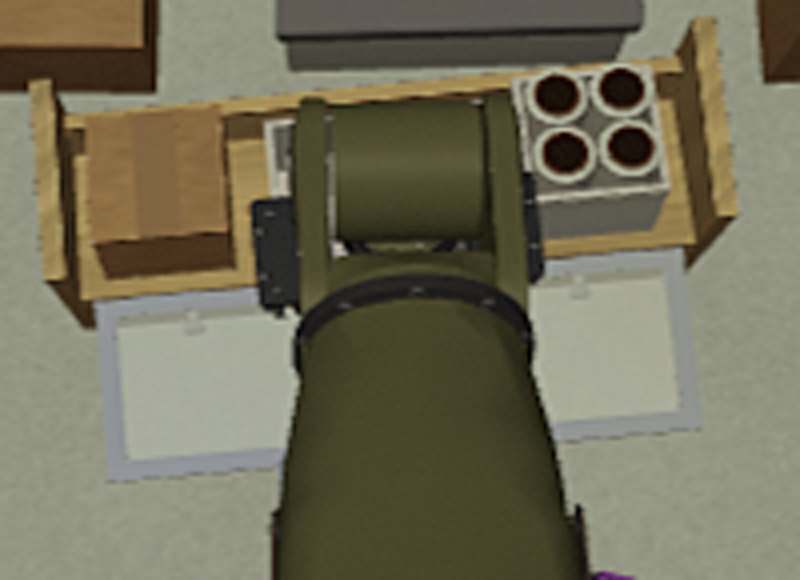

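Call:
{"op": "carry_out", "data": {"deltas": [{"x": 0.2, "y": 0, "z": 0, "wx": 0, "wy": 0, "wz": 0, "jaw": 94}, {"x": 0.2, "y": 0, "z": 0, "wx": 0, "wy": 0, "wz": 0, "jaw": 94}, {"x": 0.2, "y": 0, "z": 0, "wx": 0, "wy": 0, "wz": 0, "jaw": 94}, {"x": 0.2, "y": 0, "z": 0, "wx": 0, "wy": 0, "wz": 0, "jaw": 94}, {"x": 0.2, "y": 0, "z": 0, "wx": 0, "wy": 0, "wz": 0, "jaw": 94}, {"x": 0, "y": 0, "z": 0, "wx": 0, "wy": 0, "wz": 0, "jaw": 94}]}}

```text
time_s: 12.13
ee_pos: [0.6254, 0.0382, 0.1164]
eef_rot: [-3.142, -0.001, 0.085]
force: [-0.4, 0.0, 0.8]
grip_width: 0.0884
```

Call:
{"op": "carry_out", "data": {"deltas": [{"x": -0.5, "y": 0, "z": 0, "wx": 0, "wy": 0, "wz": 0, "jaw": 94}, {"x": -1, "y": 0, "z": -0.5, "wx": 0, "wy": 0, "wz": 0, "jaw": 94}, {"x": -1, "y": 0, "z": -1, "wx": 0, "wy": 0, "wz": 0, "jaw": 94}, {"x": -1, "y": 0, "z": -1, "wx": 0, "wy": 0, "wz": 0, "jaw": 94}, {"x": -1, "y": 0, "z": -1, "wx": 0, "wy": 0, "wz": 0, "jaw": 94}, {"x": -1, "y": 0, "z": -1, "wx": 0, "wy": 0, "wz": 0, "jaw": 94}, {"x": -1, "y": 0, "z": 0, "wx": 0, "wy": 0, "wz": 0, "jaw": 94}, {"x": -1, "y": 0, "z": 0, "wx": 0, "wy": 0, "wz": 0, "jaw": 94}, {"x": -1, "y": 0, "z": 0, "wx": 0, "wy": 0, "wz": 0, "jaw": 94}, {"x": -1, "y": 0, "z": 0, "wx": 0, "wy": 0, "wz": 0, "jaw": 94}, {"x": 0, "y": 0, "z": 0, "wx": 0, "wy": 0, "wz": 0, "jaw": 94}]}}

```text
time_s: 13.05
ee_pos: [0.4334, 0.0219, 0.207]
eef_rot: [3.141, -0.001, 0.085]
force: [-0.6, -0.1, -0.2]
grip_width: 0.0883
```

```bash
cat >> h.py <<'E'
def ovslope(c,dst,win,s,bx,yaw=0):
    im=ctrl.camera(c); x0,y0,x1,y1=win
    im=cv2.resize(im[y0:y1,x0:x1],None,fx=s,fy=s,interpolation=cv2.INTER_CUBIC); o=np.array([x0-.5+.5/s,y0-.5+.5/s])
    Rm,t=shelfT(*SH); P=cub(bx[0],bx[1],yaw,0,.1,.15,.07)@Rm.T+t
    draw(im,c,P,E8,s,o,(0,0,255)); cv2.imwrite(dst,im)
E
python3 -c "
from h import *
loc(); 
for c,w in (('side',(290,125,490,275)),('top',(250,80,450,225))):
    ovslope(c,'pics/o9%s.png'%c,w,4,(.058,0.001))
"
```

```text
t 13.05 local -0.1907 0.0011 z 0.207 rot [ 3.1414e+00 -1.1000e-03  8.4800e-02] relyaw -0.0002 F [-0.6 -0.1 -0.2] w 0.0883 q [-0.03  0.04  1.83 -0.    1.28  1.45]
```

View pics/o9side.png

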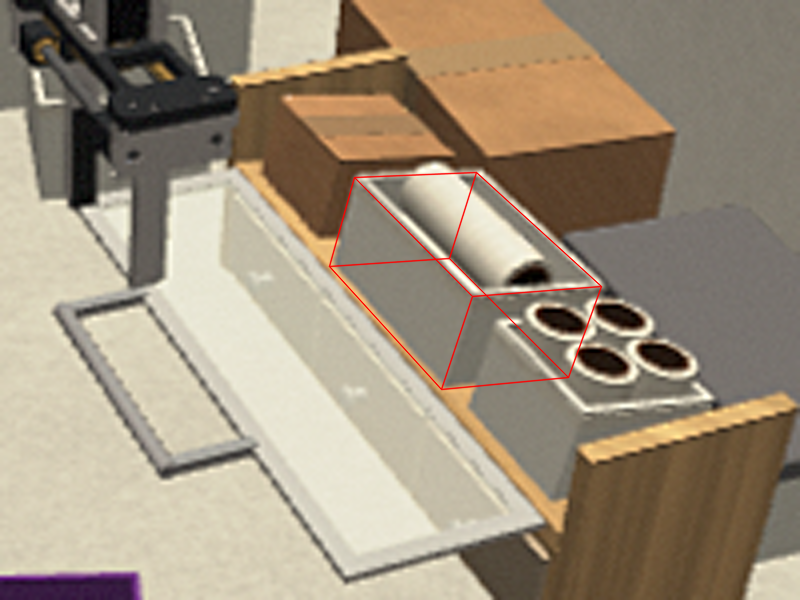

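View pics/o9top.png

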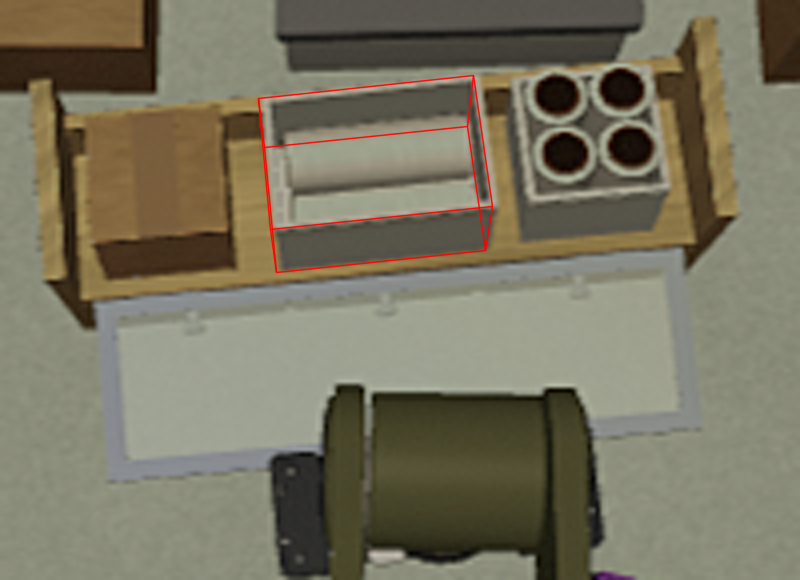

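Call:
{"op": "carry_out", "data": {"deltas": [{"x": 0, "y": 0, "z": 0, "wx": 0, "wy": 0, "wz": -1, "jaw": 40}, {"x": 0, "y": 0, "z": 0, "wx": 0, "wy": 0, "wz": -1, "jaw": 40}, {"x": 0, "y": 0, "z": 0, "wx": 0, "wy": 0, "wz": -1, "jaw": 40}, {"x": 0, "y": 0, "z": 0, "wx": 0, "wy": 0, "wz": -1, "jaw": 40}, {"x": 0, "y": 0, "z": 0, "wx": 0, "wy": 0, "wz": -1, "jaw": 40}, {"x": 0, "y": 0, "z": 0, "wx": 0, "wy": 0, "wz": -1, "jaw": 40}, {"x": 0, "y": 0, "z": 0, "wx": 0, "wy": 0, "wz": -1, "jaw": 40}, {"x": 0, "y": 0, "z": 0, "wx": 0, "wy": 0, "wz": -1, "jaw": 40}, {"x": 0, "y": 0, "z": 0, "wx": 0, "wy": 0, "wz": -1, "jaw": 40}, {"x": 0, "y": 0, "z": 0, "wx": 0, "wy": 0, "wz": -1, "jaw": 40}]}}

```text
time_s: 13.98
ee_pos: [0.4362, 0.022, 0.2064]
eef_rot: [3.141, -0.0, 0.889]
force: [0.1, 0.2, 0.2]
grip_width: 0.0375
```

Call:
{"op": "carry_out", "data": {"deltas": [{"x": 0, "y": 0, "z": 0, "wx": 0, "wy": 0, "wz": -1, "jaw": 40}, {"x": 0, "y": 0, "z": 0, "wx": 0, "wy": 0, "wz": -1, "jaw": 40}, {"x": 0, "y": 0, "z": 0, "wx": 0, "wy": 0, "wz": -1, "jaw": 40}, {"x": 0, "y": 0, "z": 0, "wx": 0, "wy": 0, "wz": -1, "jaw": 40}, {"x": 0, "y": 0, "z": 0, "wx": 0, "wy": 0, "wz": -1, "jaw": 40}, {"x": 0, "y": 0, "z": 0, "wx": 0, "wy": 0, "wz": -1, "jaw": 40}, {"x": 0, "y": 0, "z": 0, "wx": 0, "wy": 0, "wz": -1, "jaw": 40}, {"x": 0, "y": 0, "z": 0, "wx": 0, "wy": 0, "wz": -1, "jaw": 40}, {"x": 0, "y": 0, "z": 0, "wx": 0, "wy": 0, "wz": -1, "jaw": 40}, {"x": 0, "y": 0, "z": 0, "wx": 0, "wy": 0, "wz": -0.64, "jaw": 40}, {"x": 0, "y": 0, "z": 0, "wx": 0, "wy": 0, "wz": 0, "jaw": 40}]}}

```text
time_s: 14.9
ee_pos: [0.4362, 0.0221, 0.2064]
eef_rot: [3.141, 0.0, 1.658]
force: [-0.8, 0.1, -0.1]
grip_width: 0.0376
```

```bash
python3 -c "
from h import *
loc()
T=ctrl.camera('side')
print([(d['position'],d['conf']) for d in ctrl.mark_of('side','gate_bar')])
snap('wrist','w10.png'); snap('side','s10.png',(220,25,520,275),2.6)
c,s=np.cos(.085),np.sin(.085)
for d in ctrl.mark_of('wrist','gate_bar'):
    p=atz('wrist',d['position'],.099); e=p[:2]-SH[:2]; print(d,p,c*e[0]+s*e[1],-s*e[0]+c*e[1])
"
```

```text
t 14.9 local -0.1879 0.001 z 0.2064 rot [3.1413 0.     1.6585] relyaw 1.5735 F [-0.8  0.1 -0.1] w 0.0376 q [-0.03  0.04  1.82  0.    1.28 -0.12]
[([220.8, 319.3], 0.78)]
{'position': [188.9, 312.1], 'conf': 0.57} [0.4347985  0.02185304 0.099     ] -0.18930616754293125 0.000928046102898341
```

View pics/w10.png

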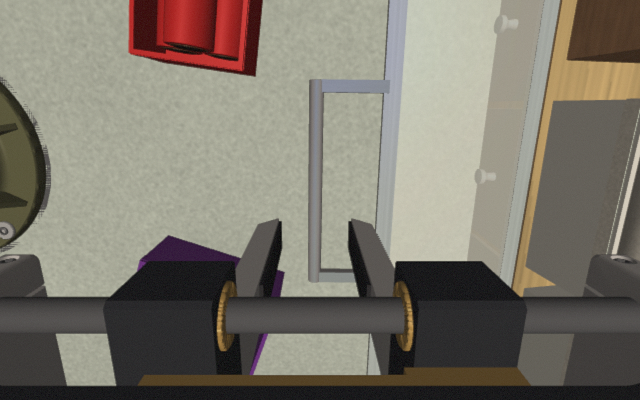

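View pics/s10.png

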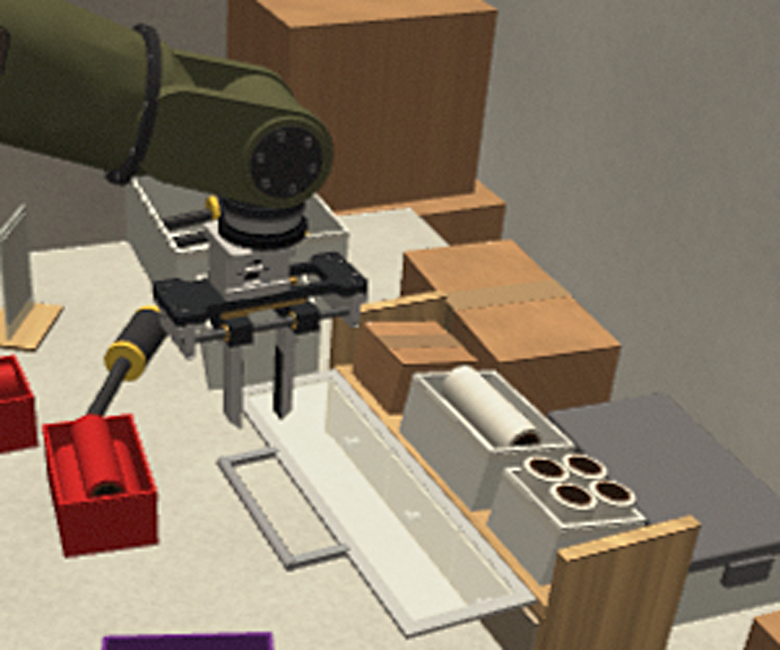

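Call:
{"op": "carry_out", "data": {"deltas": [{"x": 0, "y": -0.05, "z": 0.9, "wx": 0, "wy": 0, "wz": 0, "jaw": 40}, {"x": 0, "y": 0, "z": 0.9, "wx": 0, "wy": 0, "wz": 0, "jaw": 40}, {"x": 0, "y": 0, "z": 0.9, "wx": 0, "wy": 0, "wz": 0, "jaw": 40}, {"x": 0, "y": 0, "z": 0.9, "wx": 0, "wy": 0, "wz": 0, "jaw": 40}, {"x": 0, "y": 0, "z": 0.9, "wx": 0, "wy": 0, "wz": 0, "jaw": 40}, {"x": 0, "y": 0, "z": 0.9, "wx": 0, "wy": 0, "wz": 0, "jaw": 40}, {"x": 0, "y": 0, "z": 0.85, "wx": 0, "wy": 0, "wz": 0, "jaw": 40}, {"x": 0, "y": 0, "z": 0, "wx": 0, "wy": 0, "wz": 0, "jaw": 40}], "squeeze": 20}}

```text
time_s: 15.82
ee_pos: [0.433, 0.0219, 0.0789]
eef_rot: [-3.137, -0.0, 1.655]
force: [-0.5, -0.3, 0.0]
grip_width: 0.0375
```

```bash
python3 -c "
from h import *
loc(); snap('wrist','w11.png'); snap('side','s11.png',(250,75,450,275),3)
"
```

```text
t 15.82 local -0.1911 0.0012 z 0.0789 rot [-3.1373e+00 -5.0000e-04  1.6551e+00] relyaw 1.5701 F [-0.5 -0.3  0. ] w 0.0375 q [-0.03  0.21  1.96 -0.    0.97 -0.12]
```

View pics/w11.png

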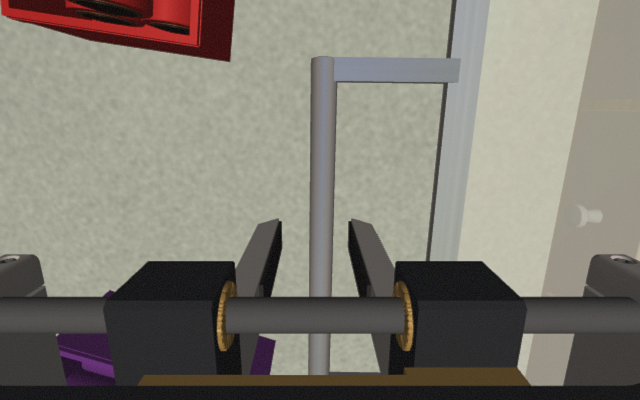

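View pics/s11.png

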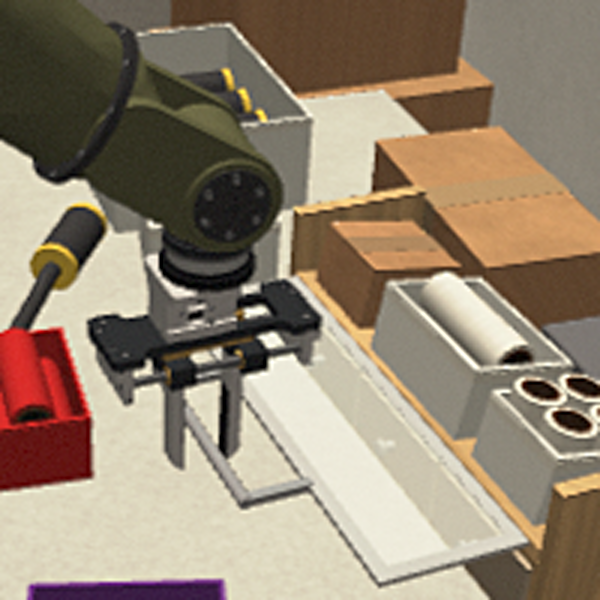

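Call:
{"op": "carry_out", "data": {"deltas": [{"x": 0, "y": 0, "z": 0, "wx": 0, "wy": 0, "wz": 0, "jaw": 0}, {"x": 0, "y": 0, "z": 0, "wx": 0, "wy": 0, "wz": 0, "jaw": 0}, {"x": 0, "y": 0, "z": 0, "wx": 0, "wy": 0, "wz": 0, "jaw": 0}, {"x": 0, "y": 0, "z": 0, "wx": 0, "wy": 0, "wz": 0, "jaw": 0}, {"x": 0, "y": 0, "z": 0, "wx": 0, "wy": 0, "wz": 0, "jaw": 0}], "squeeze": 20}}

```text
time_s: 16.33
ee_pos: [0.4362, 0.022, 0.0825]
eef_rot: [3.136, 0.0, 1.656]
force: [11.5, 1.0, -0.7]
grip_width: 0.0116
```

Call:
{"op": "carry_out", "data": {"deltas": [{"x": 0, "y": 0.02, "z": -0.4, "wx": 0, "wy": 0, "wz": 0, "jaw": 0}, {"x": 0, "y": 0.02, "z": -0.4, "wx": 0, "wy": 0, "wz": 0, "jaw": 0}, {"x": 0, "y": 0.05, "z": -0.4, "wx": 0, "wy": 0, "wz": 0, "jaw": 0}, {"x": 0, "y": 0.05, "z": -0.4, "wx": 0, "wy": 0, "wz": 0, "jaw": 0}, {"x": 0, "y": 0.09, "z": -0.39, "wx": 0, "wy": 0, "wz": 0, "jaw": 0}, {"x": 0, "y": 0.09, "z": -0.39, "wx": 0, "wy": 0, "wz": 0, "jaw": 0}]}}

```text
time_s: 16.83
ee_pos: [0.4428, 0.0225, 0.1301]
eef_rot: [3.136, 0.0, 1.656]
force: [19.4, 1.9, -10.4]
grip_width: 0.0112
```

```bash
python3 -c "
from h import *
loc(); snap('side','s12.png',(250,75,450,275),3)
"
```

```text
t 16.83 local -0.1813 0.0009 z 0.1301 rot [3.1359e+00 3.0000e-04 1.6558e+00] relyaw 1.5708 F [ 19.4   1.9 -10.4] w 0.0112 q [-0.03  0.14  1.9   0.    1.09 -0.12]
```

View pics/s12.png

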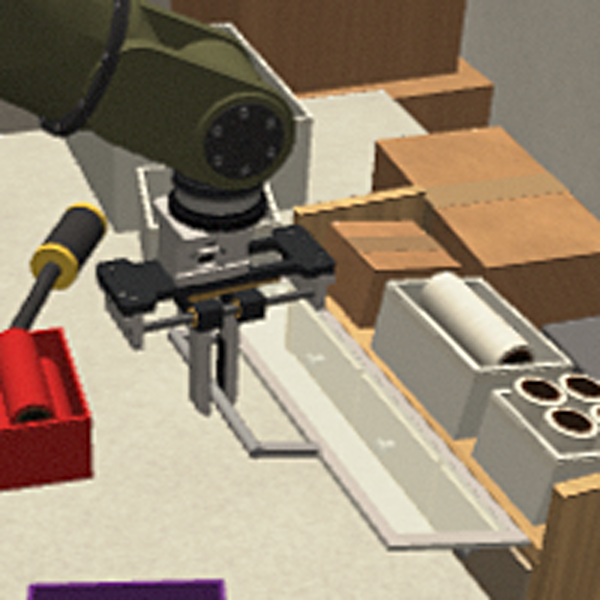

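Call:
{"op": "carry_out", "data": {"deltas": [{"x": 0, "y": 0.18, "z": -0.38, "wx": 0, "wy": 0, "wz": 0, "jaw": 0}, {"x": 0, "y": 0.18, "z": -0.38, "wx": 0, "wy": 0, "wz": 0, "jaw": 0}, {"x": 0, "y": 0.16, "z": -0.37, "wx": 0, "wy": 0, "wz": 0, "jaw": 0}, {"x": 0, "y": 0.16, "z": -0.37, "wx": 0, "wy": 0, "wz": 0, "jaw": 0}, {"x": 0, "y": 0.19, "z": -0.36, "wx": 0, "wy": 0, "wz": 0, "jaw": 0}, {"x": 0, "y": 0.19, "z": -0.36, "wx": 0, "wy": 0, "wz": 0, "jaw": 0}, {"x": 0, "y": 0.22, "z": -0.34, "wx": 0, "wy": 0, "wz": 0, "jaw": 0}, {"x": 0, "y": 0.22, "z": -0.34, "wx": 0, "wy": 0, "wz": 0, "jaw": 0}]}}

```text
time_s: 17.55
ee_pos: [0.4687, 0.0245, 0.1873]
eef_rot: [-3.136, 0.001, 1.656]
force: [-15.1, -6.6, 4.8]
grip_width: 0.0115
```

```bash
python3 -c "
from h import *
loc()"
```

```text
t 17.55 local -0.1553 0.0007 z 0.1873 rot [-3.1358e+00  7.0000e-04  1.6559e+00] relyaw 1.5709 F [-15.1  -6.6   4.8] w 0.0115 q [-0.03  0.14  1.76 -0.    1.25 -0.11]
```

Call:
{"op": "carry_out", "data": {"deltas": [{"x": 0, "y": 0.22, "z": -0.33, "wx": 0, "wy": 0, "wz": 0, "jaw": 0}, {"x": 0, "y": 0.24, "z": -0.32, "wx": 0, "wy": 0, "wz": 0, "jaw": 0}, {"x": 0, "y": 0.27, "z": -0.3, "wx": 0, "wy": 0, "wz": 0, "jaw": 0}, {"x": 0, "y": 0.28, "z": -0.3, "wx": 0, "wy": 0, "wz": 0, "jaw": 0}, {"x": 0, "y": 0.29, "z": -0.28, "wx": 0, "wy": 0, "wz": 0, "jaw": 0}, {"x": 0, "y": 0.3, "z": -0.27, "wx": 0, "wy": 0, "wz": 0, "jaw": 0}, {"x": 0, "y": 0.32, "z": -0.25, "wx": 0, "wy": 0, "wz": 0, "jaw": 0}, {"x": 0, "y": 0.33, "z": -0.24, "wx": 0, "wy": 0, "wz": 0, "jaw": 0}, {"x": 0, "y": 0.34, "z": -0.22, "wx": 0, "wy": 0, "wz": 0, "jaw": 0}, {"x": 0, "y": 0.34, "z": -0.21, "wx": 0, "wy": 0, "wz": 0, "jaw": 0}]}}

```text
time_s: 18.38
ee_pos: [0.5286, 0.0293, 0.2432]
eef_rot: [-3.141, 0.001, 1.655]
force: [-8.0, -5.6, 7.2]
grip_width: 0.0113
```

```bash
python3 -c "
from h import *
loc();snap('side','s13.png',(250,25,450,275),2.4)"
```

```text
t 18.38 local -0.0953 0.0004 z 0.2432 rot [-3.1407e+00  1.4000e-03  1.6555e+00] relyaw 1.5705 F [-8.  -5.6  7.2] w 0.0113 q [-0.01  0.23  1.52 -0.    1.39 -0.1 ]
```

View pics/s13.png

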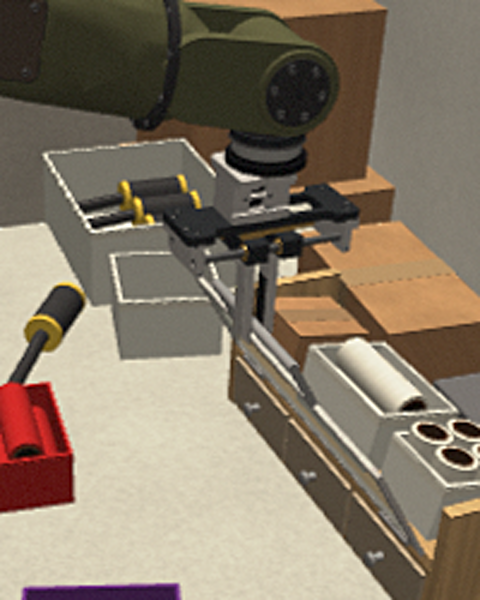

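Call:
{"op": "carry_out", "data": {"deltas": [{"x": 0, "y": 0.35, "z": -0.19, "wx": 0, "wy": 0, "wz": 0, "jaw": 0}, {"x": 0, "y": 0.36, "z": -0.18, "wx": 0, "wy": 0, "wz": 0, "jaw": 0}, {"x": 0, "y": 0.37, "z": -0.16, "wx": 0, "wy": 0, "wz": 0, "jaw": 0}, {"x": 0, "y": 0.38, "z": -0.15, "wx": 0, "wy": 0, "wz": 0, "jaw": 0}, {"x": 0, "y": 0.38, "z": -0.13, "wx": 0, "wy": 0, "wz": 0, "jaw": 0}, {"x": 0, "y": 0.39, "z": -0.11, "wx": 0, "wy": 0, "wz": 0, "jaw": 0}, {"x": 0, "y": 0.39, "z": -0.1, "wx": 0, "wy": 0, "wz": 0, "jaw": 0}, {"x": 0, "y": 0.4, "z": -0.08, "wx": 0, "wy": 0, "wz": 0, "jaw": 0}, {"x": 0, "y": 0.4, "z": -0.06, "wx": 0, "wy": 0, "wz": 0, "jaw": 0}, {"x": 0, "y": 0.4, "z": -0.04, "wx": 0, "wy": 0, "wz": 0, "jaw": 0}, {"x": 0, "y": 0.4, "z": -0.02, "wx": 0, "wy": 0, "wz": 0, "jaw": 0}, {"x": 0, "y": 0.4, "z": 0, "wx": 0, "wy": 0, "wz": 0, "jaw": 0}]}}

```text
time_s: 19.43
ee_pos: [0.6212, 0.0373, 0.2668]
eef_rot: [-3.141, 0.001, 1.655]
force: [-2.7, -4.3, 0.8]
grip_width: 0.0113
```

```bash
python3 -c "
from h import *
loc()"
```

```text
t 19.43 local -0.0023 0.0005 z 0.2668 rot [-3.1414e+00  1.0000e-03  1.6554e+00] relyaw 1.5704 F [-2.7 -4.3  0.8] w 0.0113 q [ 0.    0.43  1.2  -0.    1.51 -0.08]
```

Call:
{"op": "carry_out", "data": {"deltas": [{"x": 0, "y": 0.4, "z": 0.01, "wx": 0, "wy": 0, "wz": 0, "jaw": 0}, {"x": 0, "y": 0.4, "z": 0.03, "wx": 0, "wy": 0, "wz": 0, "jaw": 0}, {"x": 0, "y": 0.3, "z": 0.04, "wx": 0, "wy": 0, "wz": 0, "jaw": 0}, {"x": 0, "y": 0.3, "z": 0.05, "wx": 0, "wy": 0, "wz": 0, "jaw": 0}, {"x": 0, "y": 0.15, "z": 0.02, "wx": 0, "wy": 0, "wz": 0, "jaw": 0}, {"x": 0, "y": 0, "z": 0, "wx": 0, "wy": 0, "wz": 0, "jaw": 0}]}}

```text
time_s: 19.93
ee_pos: [0.6525, 0.0399, 0.2634]
eef_rot: [3.141, 0.001, 1.655]
force: [1.4, -4.8, 2.6]
grip_width: 0.0112
```

```bash
python3 -c "
from h import *
loc();snap('side','s14.png',(250,25,500,275),2.4)"
```

```text
t 19.93 local 0.0291 0.0004 z 0.2634 rot [3.1410e+00 1.0000e-03 1.6554e+00] relyaw 1.5704 F [ 1.4 -4.8  2.6] w 0.0112 q [ 0.01  0.51  1.1  -0.    1.53 -0.08]
```

View pics/s14.png

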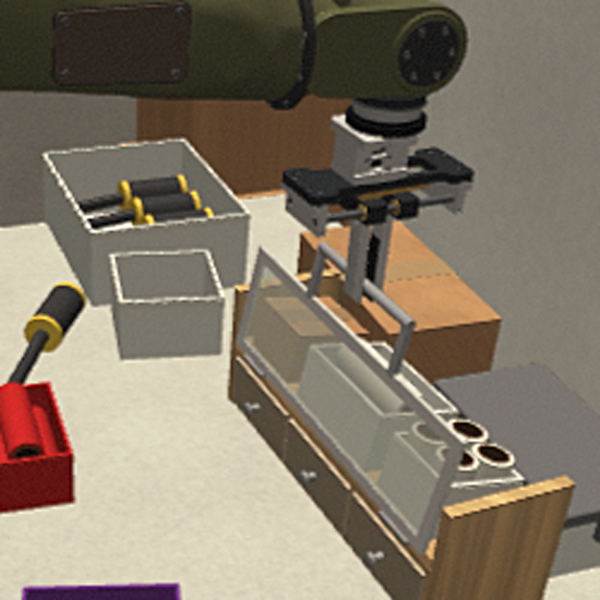

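Call:
{"op": "carry_out", "data": {"deltas": [{"x": 0, "y": 0.1, "z": 0.02, "wx": 0, "wy": 0, "wz": 0, "jaw": 0}, {"x": 0, "y": 0.1, "z": 0.02, "wx": 0, "wy": 0, "wz": 0, "jaw": 0}, {"x": 0, "y": 0, "z": 0, "wx": 0, "wy": 0, "wz": 0, "jaw": 0}]}}

```text
time_s: 20.23
ee_pos: [0.6528, 0.04, 0.2632]
eef_rot: [-3.133, 0.001, 1.655]
force: [-36.9, -8.2, 15.3]
grip_width: 0.0114
```

```bash
python3 -c "
from h import *
loc()"
```

```text
t 20.23 local 0.0294 0.0005 z 0.2632 rot [-3.1326e+00  9.0000e-04  1.6554e+00] relyaw 1.5704 F [-36.9  -8.2  15.3] w 0.0114 q [ 0.01  0.52  1.09 -0.    1.55 -0.08]
```

Call:
{"op": "carry_out", "data": {"deltas": [{"x": 0, "y": -0.15, "z": 0, "wx": 0, "wy": 0, "wz": 0, "jaw": 0}, {"x": 0, "y": 0, "z": 0, "wx": 0, "wy": 0, "wz": 0, "jaw": 40}, {"x": 0, "y": 0, "z": 0, "wx": 0, "wy": 0, "wz": 0, "jaw": 40}, {"x": 0, "y": 0, "z": 0, "wx": 0, "wy": 0, "wz": 0, "jaw": 40}, {"x": 0, "y": 0, "z": 0, "wx": 0, "wy": 0, "wz": 0, "jaw": 40}, {"x": 0, "y": 0, "z": -0.3, "wx": 0, "wy": 0, "wz": 0, "jaw": 40}, {"x": 0, "y": 0, "z": -0.5, "wx": 0, "wy": 0, "wz": 0, "jaw": 40}, {"x": 0, "y": 0, "z": -0.5, "wx": 0, "wy": 0, "wz": 0, "jaw": 40}, {"x": 0, "y": 0, "z": -0.7, "wx": 0, "wy": 0, "wz": 0, "jaw": 40}, {"x": 0, "y": 0, "z": -0.7, "wx": 0, "wy": 0, "wz": 0, "jaw": 40}]}}

```text
time_s: 21.07
ee_pos: [0.653, 0.0407, 0.3178]
eef_rot: [3.141, 0.0, 1.656]
force: [-0.6, 0.3, -0.4]
grip_width: 0.0377
```

Call:
{"op": "carry_out", "data": {"deltas": [{"x": 0, "y": -0.7, "z": -0.7, "wx": 0, "wy": 0, "wz": 0, "jaw": 40}, {"x": 0, "y": -1, "z": 0, "wx": 0, "wy": 0, "wz": 0, "jaw": 40}, {"x": 0, "y": -1, "z": 0, "wx": 0, "wy": 0, "wz": 0, "jaw": 40}, {"x": 0, "y": -1, "z": 0, "wx": 0, "wy": 0, "wz": 0, "jaw": 40}, {"x": 0, "y": -1, "z": 0, "wx": 0, "wy": 0, "wz": 0, "jaw": 40}, {"x": 0, "y": -1, "z": 0, "wx": 0, "wy": 0, "wz": 0, "jaw": 40}, {"x": 0, "y": -1, "z": 0, "wx": 0, "wy": 0, "wz": 0, "jaw": 40}, {"x": 0, "y": -1, "z": 0, "wx": 0, "wy": 0, "wz": 0, "jaw": 40}, {"x": 0, "y": -1, "z": 0, "wx": 0, "wy": 0, "wz": 0, "jaw": 40}, {"x": 0, "y": 0, "z": 0, "wx": 0, "wy": 0, "wz": 0, "jaw": 40}]}}

```text
time_s: 21.9
ee_pos: [0.4777, 0.0257, 0.3322]
eef_rot: [3.139, 0.0, 1.656]
force: [1.0, 0.5, -0.4]
grip_width: 0.0378
```

```bash
python3 -c "
from h import *
loc()
for c,w in (('side',(290,100,490,250)),('top',(250,80,450,225))):
    im=ctrl.camera(c); x0,y0,x1,y1=w; s=4
    im=cv2.resize(im[y0:y1,x0:x1],None,fx=s,fy=s,interpolation=cv2.INTER_CUBIC); o=np.array([x0-.5+.5/s,y0-.5+.5/s])
    Rm,t=shelfT(*SH); P=cub(.058,.001,0,0,.1,.15,.07)@Rm.T+t
    draw(im,c,P,E8,s,o,(0,0,255))
    Z=R.from_euler('z',SH[2]).as_matrix()
    for th,col in ((1.745,(0,255,0)),(1.66,(255,0,255))):
        u=np.array([-np.cos(th),0,np.sin(th)]); h=np.array([-.003,0,-.001])
        G=np.array([h+.13*u+[0,.21,0],h+.13*u-[0,.21,0],h+.185*u+[0,.09,0],h+.185*u-[0,.09,0]])@Z.T+t
        draw(im,c,G,[(0,1),(2,3)],s,o,col)
    cv2.imwrite('pics/f%s.png'%c,im)
"
```

```text
t 21.9 local -0.1462 0.0011 z 0.3322 rot [3.1388e+00 3.0000e-04 1.6560e+00] relyaw 1.571 F [ 1.   0.5 -0.4] w 0.0378 q [-0.02  0.07  1.5  -0.    1.57 -0.11]
```

View pics/fside.png

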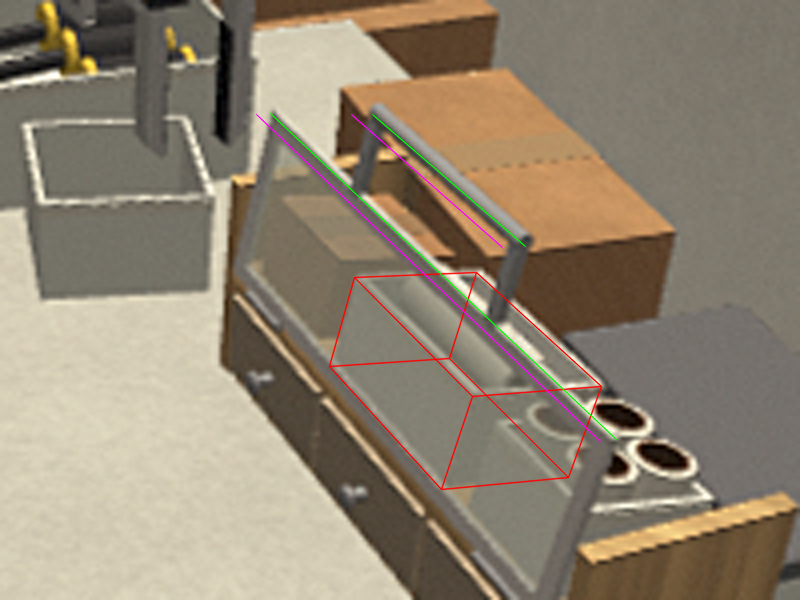

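View pics/ftop.png

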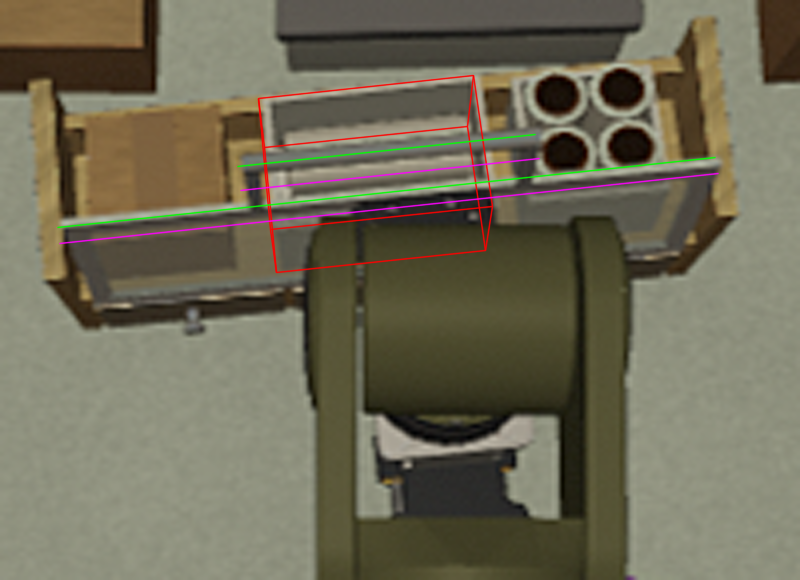

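Both views agree. The front lies on the green 1.745 rad lines (side bar ends at (373,108) and (525,242)). The box still matches its outline at x ≈ 0.058. The gripper is clear, so I'll hand in.

```bash
python3 -c "
from station import ctrl
print(ctrl.hand_in())"
```

```text
the job is handed in; nothing more can be done
None
```

I slid the box onto the slope without lifting it, swung the drop front up against its stop, let go and handed the job in at about 22 s. `hand_in` reports no verdict, so what follows rests on my own checks.

**What I did**
- **Side push:** I pushed the box about 30 mm sideways to centre it on the gap. This also took out most of its skew.
- **Push onto the slope:** I pushed it from behind with both fingers, over the hinge and onto the slope.
- **Drop front:** I gripped the bar and swung the front up through 100 degrees. At the stop, a further 4 mm of command moved the bar only 0.3 mm, and the wrist read about 41 N. I then backed off slightly and released.

**Last checks**
- **Box:** it matches the projected outline at about x 0.058, y 0.001, flat and square to within 1–2 mm in both cameras. After the front was raised, I could see it only partly, through the clear sheet and past the arm, and it still matched.
- **Drop front:** it lies on the predicted 1.745 rad lines in both cameras, clearly past the 1.66 rad lines drawn for comparison.
- **Carton and small box:** they look unmoved in the pictures. I judged that by eye and did not measure them again.
- **Gripper:** it is clear of everything, and its force reading is about zero.

**What went wrong**
- **Refused moves:** the first three move calls were refused because some rows left out keys. Nothing moved, and I sent full rows after that.
- **Camera disagreement:** separate fits to each camera differed by up to about 6 mm in position and 0.035 rad in box angle. I used a fit to both.
- **Contact force:** the 40 N limit covers the arm and gripper body. The push on the stop was made with the fingertips on the bar.

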